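# Refit the boring jig's springs and empty its catch tray

## Task

Get the boring jig ready for the next batch: thread every spring lying on the bench over a rod of its own on the jig and push it fully home against the collar. Pick up the catch tray by its handle, tip the wooden plugs out of its mouth into the cardboard scrap box so that none is left lying about, and set the empty tray back flat in its rimmed bay. In whichever order you like; leave the sanding block and the tin where they are.

Things in the scene. Friction and masses are not known exactly. Their poses are not given: they have to be found in the camera images.
- jig: the boring jig, fixed: a 260 mm wide (y) plywood foot with an upright beech block, its top 115 mm above the bench, that carries four level steel rods 62 mm apart on its near face. Origin under the foot, on the bench; x points away from the robot, into the block; y to the left. The foot (18 mm high) starts 85 mm on the near side of the origin, the collar faces stand 28 mm beyond the origin and the block's near face 33 mm; rod ends reach 38 mm nearer than the origin
- rod0 (a point): the rightmost of the jig's four level spring rods (seen from the robot): polished steel, 14 mm diameter, 66 mm long, its last 8 mm tapering to 7 mm. The point is where the rod leaves its 26 mm collar, on the rod axis, 88 mm above the bench; the rod runs from here along -x of the jig (roughly towards the robot). A spring that is home touches the collar, its middle 26 mm along the rod. It hangs about 3 mm below the rod axis once let go
- rod1 (a point): the second from the right of the jig's four level spring rods (seen from the robot): polished steel, 14 mm diameter, 66 mm long, its last 8 mm tapering to 7 mm. The point is where the rod leaves its 26 mm collar, on the rod axis, 88 mm above the bench; the rod runs from here along -x of the jig (roughly towards the robot). A spring that is home touches the collar, its middle 26 mm along the rod. It hangs about 3 mm below the rod axis once let go
- rod2 (a point): the third from the right of the jig's four level spring rods (seen from the robot): polished steel, 14 mm diameter, 66 mm long, its last 8 mm tapering to 7 mm. The point is where the rod leaves its 26 mm collar, on the rod axis, 88 mm above the bench; the rod runs from here along -x of the jig (roughly towards the robot). A spring that is home touches the collar, its middle 26 mm along the rod. It hangs about 3 mm below the rod axis once let go
- rod3 (a point): the leftmost of the jig's four level spring rods (seen from the robot): polished steel, 14 mm diameter, 66 mm long, its last 8 mm tapering to 7 mm. The point is where the rod leaves its 26 mm collar, on the rod axis, 88 mm above the bench; the rod runs from here along -x of the jig (roughly towards the robot). A spring that is home touches the collar, its middle 26 mm along the rod. It hangs about 3 mm below the rod axis once let go
- spring0: a steel compression spring, rigid here, open right through: 52 mm long, 28 mm outside, 20 mm inside, 4 mm round wire, 5 coils; 40 g. Lies on its side on the bench. Origin at its middle on the coil axis (14 mm above the bench when lying); x runs along the coil axis; both ends alike. May be absent (None)
- spring1: a steel compression spring, rigid here, open right through: 52 mm long, 28 mm outside, 20 mm inside, 4 mm round wire, 5 coils; 40 g. Lies on its side on the bench. Origin at its middle on the coil axis (14 mm above the bench when lying); x runs along the coil axis; both ends alike. May be absent (None)
- spring2: a steel compression spring, rigid here, open right through: 52 mm long, 28 mm outside, 20 mm inside, 4 mm round wire, 5 coils; 40 g. Lies on its side on the bench. Origin at its middle on the coil axis (14 mm above the bench when lying); x runs along the coil axis; both ends alike. May be absent (None)
- spring3: a steel compression spring, rigid here, open right through: 52 mm long, 28 mm outside, 20 mm inside, 4 mm round wire, 5 coils; 40 g. Lies on its side on the bench. Origin at its middle on the coil axis (14 mm above the bench when lying); x runs along the coil axis; both ends alike. May be absent (None)
- tray: the loose plywood catch tray, 156 x 128 mm outside, floor 5 mm thick, walls 6 mm thick to 40 mm high on three sides (both sides and far end +x); 350 g. The near end (-x) is the open mouth, with only a ramp, 40 mm long, sloping up 10 degrees to 12 mm high at the edge, to hold the plugs in. A wooden handle bar bridges it from side to side at mid-length. Plugs slide out once it is tipped mouth down by 50 to 65 degrees. Origin at the centre of its underside
- tray_grip (a point): the middle of the tray's handle bar: 18 mm thick (x), 22 mm high, 110 mm clear length along y of the tray, its middle 108 mm above the tray's underside
- bay: the tray's place, fixed: a 190 x 160 mm plywood board with a 12 mm high dark rim, 174 x 144 mm clear inside. Origin at the centre of its underside on the bench; x away from the robot. The tray starts in it, mouth towards -x
- bay_floor (a point): centre of the upper face of the bay's board, 4 mm above the bench, where the middle of the tray's underside belongs
- plug0: a bored-out plug of darker wood, a disc 30 mm across and 18 mm thick, 12 g; starts lying flat in the tray. Origin at the centre of its underside, z along its axis. May be absent (None)
- plug1: a bored-out plug of darker wood, a disc 30 mm across and 18 mm thick, 12 g; starts lying flat in the tray. Origin at the centre of its underside, z along its axis. May be absent (None)
- plug2: a bored-out plug of darker wood, a disc 30 mm across and 18 mm thick, 12 g; starts lying flat in the tray. Origin at the centre of its underside, z along its axis. May be absent (None)
- plug3: a bored-out plug of darker wood, a disc 30 mm across and 18 mm thick, 12 g; starts lying flat in the tray. Origin at the centre of its underside, z along its axis. May be absent (None)
- plug4: a bored-out plug of darker wood, a disc 30 mm across and 18 mm thick, 12 g; starts lying flat in the tray. Origin at the centre of its underside, z along its axis. May be absent (None)
- scrap: the scrap box, fixed: an open cardboard box 230 x 210 mm outside, 85 mm high, 5 mm walls. Origin at the centre of its underside on the bench; x along the 230 mm side
- scrap_floor (a point): centre of the scrap box's inner floor, 5 mm above the bench
- tin: a bystander: plain steel tin, 56 mm across, 65 mm high. Origin at the centre of its underside
- sander: a bystander: cork sanding block 60 x 38 x 18 mm, lying on the robot's side of the springs. Origin at the centre of its underside, x along its length

How it is judged:
On the way:
1. the tray is tipped mouth down over the scrap box (angle between tray's own z axis and vertical above 0.7 rad and horizontal distance between tray_grip and scrap below 0.2 m), for 0.2 s.
At the end, for the whole second after the job is handed in: Every spring present is threaded on a rod, pushed to within 8 mm of the collar and hanging along the rod (within 6 mm sideways, 0.25 rad); every plug present is inside the scrap box, below its rim; the tray stands flat on the bay's floor, within 13 mm of its centre both ways; all are at rest (((x of spring0 in the frame of rod0 between -0.034 and -0.021 m and y of spring0 in the frame of rod0 between -0.006 and 0.006 m and z of spring0 in the frame of rod0 between -0.007 and 0.005 m and angle between the x axis of spring0 and the x axis of jig, either way round below 0.25 rad) or (x of spring0 in the frame of rod1 between -0.034 and -0.021 m and y of spring0 in the frame of rod1 between -0.006 and 0.006 m and z of spring0 in the frame of rod1 between -0.007 and 0.005 m and angle between the x axis of spring0 and the x axis of jig, either way round below 0.25 rad) or (x of spring0 in the frame of rod2 between -0.034 and -0.021 m and y of spring0 in the frame of rod2 between -0.006 and 0.006 m and z of spring0 in the frame of rod2 between -0.007 and 0.005 m and angle between the x axis of spring0 and the x axis of jig, either way round below 0.25 rad) or (x of spring0 in the frame of rod3 between -0.034 and -0.021 m and y of spring0 in the frame of rod3 between -0.006 and 0.006 m and z of spring0 in the frame of rod3 between -0.007 and 0.005 m and angle between the x axis of spring0 and the x axis of jig, either way round below 0.25 rad)) and ((x of spring1 in the frame of rod0 between -0.034 and -0.021 m and y of spring1 in the frame of rod0 between -0.006 and 0.006 m and z of spring1 in the frame of rod0 between -0.007 and 0.005 m and angle between the x axis of spring1 and the x axis of jig, either way round below 0.25 rad) or (x of spring1 in the frame of rod1 between -0.034 and -0.021 m and y of spring1 in the frame of rod1 between -0.006 and 0.006 m and z of spring1 in the frame of rod1 between -0.007 and 0.005 m and angle between the x axis of spring1 and the x axis of jig, either way round below 0.25 rad) or (x of spring1 in the frame of rod2 between -0.034 and -0.021 m and y of spring1 in the frame of rod2 between -0.006 and 0.006 m and z of spring1 in the frame of rod2 between -0.007 and 0.005 m and angle between the x axis of spring1 and the x axis of jig, either way round below 0.25 rad) or (x of spring1 in the frame of rod3 between -0.034 and -0.021 m and y of spring1 in the frame of rod3 between -0.006 and 0.006 m and z of spring1 in the frame of rod3 between -0.007 and 0.005 m and angle between the x axis of spring1 and the x axis of jig, either way round below 0.25 rad)) and ((x of spring2 in the frame of rod0 between -0.034 and -0.021 m and y of spring2 in the frame of rod0 between -0.006 and 0.006 m and z of spring2 in the frame of rod0 between -0.007 and 0.005 m and angle between the x axis of spring2 and the x axis of jig, either way round below 0.25 rad) or (x of spring2 in the frame of rod1 between -0.034 and -0.021 m and y of spring2 in the frame of rod1 between -0.006 and 0.006 m and z of spring2 in the frame of rod1 between -0.007 and 0.005 m and angle between the x axis of spring2 and the x axis of jig, either way round below 0.25 rad) or (x of spring2 in the frame of rod2 between -0.034 and -0.021 m and y of spring2 in the frame of rod2 between -0.006 and 0.006 m and z of spring2 in the frame of rod2 between -0.007 and 0.005 m and angle between the x axis of spring2 and the x axis of jig, either way round below 0.25 rad) or (x of spring2 in the frame of rod3 between -0.034 and -0.021 m and y of spring2 in the frame of rod3 between -0.006 and 0.006 m and z of spring2 in the frame of rod3 between -0.007 and 0.005 m and angle between the x axis of spring2 and the x axis of jig, either way round below 0.25 rad)) and ((x of spring3 in the frame of rod0 between -0.034 and -0.021 m and y of spring3 in the frame of rod0 between -0.006 and 0.006 m and z of spring3 in the frame of rod0 between -0.007 and 0.005 m and angle between the x axis of spring3 and the x axis of jig, either way round below 0.25 rad) or (x of spring3 in the frame of rod1 between -0.034 and -0.021 m and y of spring3 in the frame of rod1 between -0.006 and 0.006 m and z of spring3 in the frame of rod1 between -0.007 and 0.005 m and angle between the x axis of spring3 and the x axis of jig, either way round below 0.25 rad) or (x of spring3 in the frame of rod2 between -0.034 and -0.021 m and y of spring3 in the frame of rod2 between -0.006 and 0.006 m and z of spring3 in the frame of rod2 between -0.007 and 0.005 m and angle between the x axis of spring3 and the x axis of jig, either way round below 0.25 rad) or (x of spring3 in the frame of rod3 between -0.034 and -0.021 m and y of spring3 in the frame of rod3 between -0.006 and 0.006 m and z of spring3 in the frame of rod3 between -0.007 and 0.005 m and angle between the x axis of spring3 and the x axis of jig, either way round below 0.25 rad)) and x of plug0 in the frame of scrap_floor between -0.112 and 0.112 m and y of plug0 in the frame of scrap_floor between -0.102 and 0.102 m and z of each of plug0, plug1, plug2, plug3, plug4 in the frame of scrap_floor below 0.075 m and x of plug1 in the frame of scrap_floor between -0.112 and 0.112 m and y of plug1 in the frame of scrap_floor between -0.102 and 0.102 m and x of plug2 in the frame of scrap_floor between -0.112 and 0.112 m and y of plug2 in the frame of scrap_floor between -0.102 and 0.102 m and x of plug3 in the frame of scrap_floor between -0.112 and 0.112 m and y of plug3 in the frame of scrap_floor between -0.102 and 0.102 m and x of plug4 in the frame of scrap_floor between -0.112 and 0.112 m and y of plug4 in the frame of scrap_floor between -0.102 and 0.102 m and x of tray in the frame of bay_floor between -0.013 and 0.013 m and y of tray in the frame of bay_floor between -0.013 and 0.013 m and z of tray in the frame of bay_floor below 0.004 m and angle between tray's own z axis and vertical below 0.06 rad and linear speed of each of spring0, spring1, spring2, spring3, plug0, plug1, plug2, plug3, plug4, tray below 0.02 m/s); the robot touches nothing.
It fails at once if the tin or the sanding block is shifted by more than 4 cm (distance of any of tin, sander from where it was at the start of the episode above 0.04 m).
Of spring0, spring1, spring2, spring3 only 3 to 4 are there at a start; the rules pass over those that are not, and their reading is None.
Of plug0, plug1, plug2, plug3, plug4 only 3 to 5 are there at a start; the rules pass over those that are not, and their reading is None.
At some moment in a run one of spring0, spring1, spring2, spring3 may be knocked a few centimetres aside while the robot is not near it.
It also fails if it takes over 210 s, if anything falls off the work surface, if the arm or the gripper's body presses on something with over 40 N, if the wrist force passes 120 N, or if a joint passes its speed limit or range.

## Robot

A 6-joint arm with a two-finger parallel gripper is mounted at the origin on the work surface. World frame = base frame: x ahead of the robot, y to its left, z up, the work surface at z = 0. Lengths are in m, angles in rad, forces in N, time in s.
With the tool pointing down it reaches from about 0.325 to 0.925 m from the base axis. Payload 3.1 kg.
Tool frame: the origin (TCP) lies on the centre line of the jaws, within the pads' length; the fingertips stand 19 mm ahead of it and the grasp point (between the pads) is the TCP; z points along the fingers, y is the direction in which the jaws open and shut (so a half turn about z gives the same grasp; the last joint's range is limited). The gripper opens to 85 mm and grips with 20 to 120 N. Pads are 22 mm wide; open, the fingers measure 114 mm over their backs; the gripper's body (76 mm by 85 mm) begins 54 mm behind the grasp point. The pads swing forward as they close: fully open they stand 13 mm farther back than shut.
Start: joints at [-1.417, 0.217, 1.613, -0, 1.311, -0.112], TCP at [0.164, -0.603, 0.25] pointing down, gripper open.
Joint ranges: [-2.75, 2.75], [-0.78, 2.1], [0.31, 2.55], [-1.13, 4.27], [0.13, 2.63], [-2.58, 2.58]. Speed limits (rad/s): [2.79, 2.79, 3.14, 3.14, 3.14, 3.14].

## Interface

Orientations are given as a unit quaternion [x, y, z, w].
In Python, from cell import robot gives the robot as it stands.
- The arm moves only by the shell command python3 -m crank 'ROWS'. ROWS is JSON, a list of rows, each a list of 7 numbers: the shift along the tool's x, y, z in mm, then the turn, a rotation vector about the tool's x, y, z in degrees, then the opening, from 0 (shut) to 1 (fully open). In form: [[dx, dy, dz, ax, ay, az, gripper], ...]. A call has exactly 5 rows; each row is the pose to reach, as a shift and turn from the pose commanded when the call began, along the tool's axes at that moment; what a row does not reach only later rows make up. A row lasts 1/8 s, in which the tool goes at most 62.5 mm and 10.7 degrees, less where a joint would pass 70% of its speed; a pose out of reach is approached as far as the arm can. A call with a gripper value outside its range is refused whole. The fingers move at their own pace and stop on an object; the grip force is fixed at half the most. Time passes only in rows, so rows that repeat a pose let the fingers close, or fill a call up. It gives the time, the measured TCP pose, the force and the opening at its end, in the units of the state.
- robot.get_obs(): the state, without advancing time (a new reading comes with each control period).
- robot.snapshot(name): name is "scene" or "top" or "wrist"; returns (picture, depth): 400x640x3 uint8, red, green, blue; 400x640 float32, m along the optical axis (not along the pixel's ray), 0 where there is no reading.
- robot.get_calibration(name): a dict with "camera_matrix" (3x3 intrinsics, pixels), "k1" (the pictures are not rectified: a ray, as slopes to the right and down, at radius r is drawn at 1 + k1 r^2 times it, then the intrinsics apply), "R" (3x3) and "t" (3): a world point X has camera coordinates R X + t; the wrist camera has in their place "hand_eye" (4x4, takes a point from camera to tool coordinates, whose origin is the TCP and whose axes are the flange's). Camera axes: x right, y down, z forward; pixel columns grow to the right and rows downward; lengths in m; the calibration is good to about 2 mm. A picture is of the moment at which its call begins: read the wrist's pose just before it. get_calibration takes no time and is no camera call.
- robot.hand_in(): hands the job in, once; it reports no verdict.
Trained networks look in the newest picture that a camera, given by its name, has taken for a name from the list of things; names that differ only in an ending like _2 or _b are one class to them, and where a whole thing is asked for, a point or a joint stands for the part that bears it (a point fixed in the world has none). Each returns a list of dicts, best first, with "conf" (0 to 1); they miss things now and then, are a little off and sometimes report something else, mostly with a low value. They report only what shows in the picture. A call takes as long as a camera call.
- robot.look_for(label, camera): "bbox" ([left, top, right, bottom] in pixels, round what is visible of it).
- robot.trace(label, camera): "pixels" (400x640 bool, what is visible of it) and "bbox" ([left, top, right, bottom] in pixels, round what is visible of it).
The state is a dict: "time": time; "joint_positions": joint angles; "qd": joint speeds; "effort": joint torques, N m; "ee_pos": TCP position; "tool_rot": TCP orientation; "wrist_force": force on the tool from outside, world axes, zero at the start; "wrist_torque": the same for the moment, N m; "finger_gap": finger opening in m.
Only numpy, scipy, OpenCV 4.12 (cv2) and the standard library are available. Lean on these libraries where they do the work, as an engineer would, in place of code of your own. Each camera call takes 0.05 s, during which the arm holds its last target.

## Working session

There is one attempt and no reset: what is moved stays moved. The work goes in short steps, Python scripts to look and compute and a shell command to move; the robot and the scene stay as the last step left them, time stands still between calls to the robot, and variables do not carry over. Pictures are saved under pics/ and viewed, and the job is handed in when it is done.

```bash
ls -la; mkdir -p pics; cat > h.py <<'E'
import numpy as np, cv2
from scipy.spatial.transform import Rotation as Rn
from cell import robot
def snap(n,fn=None):
    o=robot.get_obs(); im,d=robot.snapshot(n)
    if fn: cv2.imwrite('pics/'+fn,im[:,:,::-1])
    return o,im,d
def cam(n,o):
    c=robot.get_calibration(n); K=np.array(c['camera_matrix'])
    if 'R' in c: R=np.array(c['R']);t=np.array(c['t']); return K,c['k1'],R.T,-R.T@t
    H=np.array(c['hand_eye']); Rt=Rn.from_quat(o['tool_rot']).as_matrix()
    return K,c['k1'],Rt@H[:3,:3],Rt@H[:3,3]+np.array(o['ee_pos'])
def rays(n,o,uv):
    K,k1,R,p=cam(n,o); uv=np.atleast_2d(uv).astype(float)
    x=cv2.undistortPoints(uv.reshape(-1,1,2),K,np.array([k1,0,0,0.]),None,None,None).reshape(-1,2) if False else None
    xd=(uv-[K[0,2],K[1,2]])/[K[0,0],K[1,1]]; x=xd.copy()
    for _ in range(20): x=xd/(1+k1*(x**2).sum(1,keepdims=True))
    return np.c_[x,np.ones(len(x))],R,p
def pts(n,o,d,mask):
    v,u=np.nonzero(mask&(d>0)); r,R,p=rays(n,o,np.c_[u,v]); return (r*d[v,u][:,None])@R.T+p
def atz(n,o,uv,z):
    r,R,p=rays(n,o,uv); w=r@R.T; return p+w*((z-p[2])/w[:,2])[:,None]
def proj(n,o,X):
    K,k1,R,p=cam(n,o); c=(np.atleast_2d(X)-p)@R; x=c[:,:2]/c[:,2:]; x=x*(1+k1*(x**2).sum(1,keepdims=True))
    return x*[K[0,0],K[1,1]]+[K[0,2],K[1,2]]
E
python3 - <<'E'
from h import *
for n in('scene','top','wrist'):
    o,im,d=snap(n,n+'0.png'); K,k1,R,p=cam(n,o); print(n,K[0,0],k1,p.round(3),R[:,2].round(2))
print(o)
E
```

```text
total 12
drwxr-xr-x  3 agent agent 4096 Dec  7 15:40 .
drwxr-xr-x 23 root  root  4096 Dec  7 15:40 ..
drwxr-xr-x  2 agent agent 4096 Dec  7 15:40 pics
scene 498.9013037774052 -0.038242689773380835 [ 1.291 -0.224  1.005] [-0.64  0.18 -0.75]
top 484.4571765081872 -0.11434547251820296 [0.299 0.016 1.125] [ 0.19 -0.01 -0.98]
wrist 290.42960962570424 0.004792454255963302 [ 0.242 -0.581  0.373] [-0.31 -0.08 -0.95]
{'time': 0.1, 'joint_positions': array([-1.41718055e+00,  2.17687814e-01,  1.61481437e+00, -3.77296750e-05,
        1.31130162e+00, -1.12205497e-01]), 'qd': array([-0.00017283, -0.00170726, -0.0031028 ,  0.0026281 , -0.00106487,
       -0.00035387]), 'effort': array([-8.26965988e-04, -3.98075223e+01, -3.04970992e+01, -8.57955661e-05,
        4.23125151e-03, -1.41001510e-05]), 'ee_pos': array([ 0.16408701, -0.60233828,  0.24907191]), 'tool_rot': array([ 9.91179126e-01,  1.32524404e-01, -4.11133785e-05, -1.10495868e-03]), 'wrist_force': array([ 0.15022383,  0.29752443, -0.89318423]), 'wrist_torque': array([-0.02718105,  0.02214148,  0.02569547]), 'finger_gap': 0.08558471663200565}
```

View pics/scene0.png

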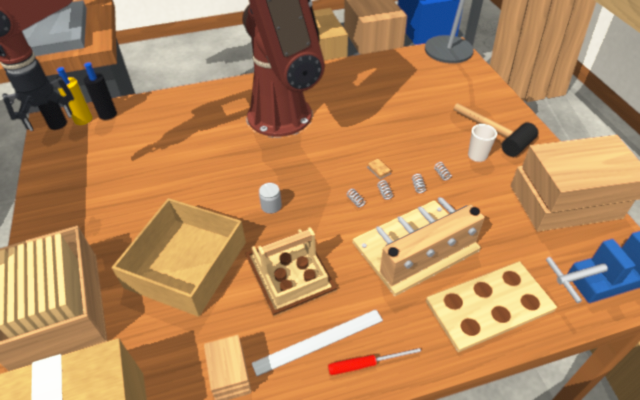

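View pics/top0.png

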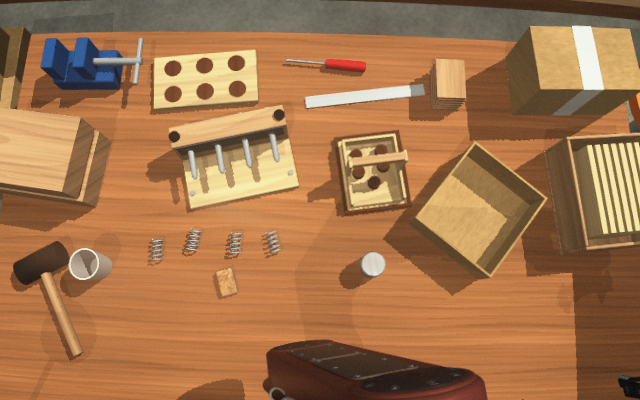

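View pics/wrist0.png

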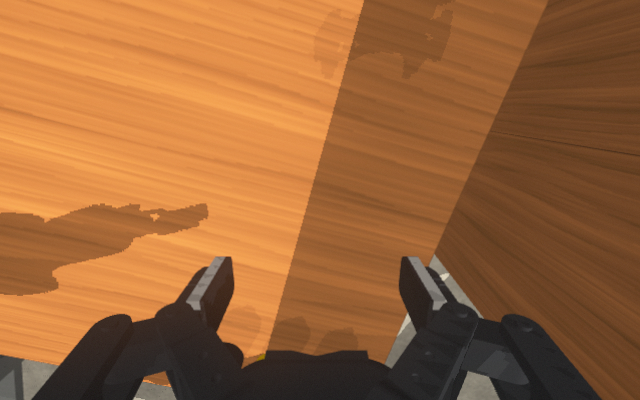

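The pictures show four springs at top-view (156,250), (192,241), (235,243) and (272,243). The sander is at (227,281), the tin at (373,264), the jig around (235,155), the tray with plugs around (373,172) and the scrap box around (482,210).

```bash
cat > m.py <<'E'
from h import *
import sys
n=sys.argv[1]; fn=sys.argv[2]; labs=sys.argv[3:]
o,im,d=snap(n); vis=im[:,:,::-1].copy()
print(o['time'])
for l in labs:
    for r in robot.trace(l,n):
        if r['conf']<0.2: continue
        m=np.array(r['pixels']); P=pts(n,o,d,m)
        if len(P)<5: continue
        vis[cv2.morphologyEx(m.astype(np.uint8),cv2.MORPH_GRADIENT,np.ones((3,3)))>0]=(0,255,0)
        z=np.percentile(P[:,2],[2,50,98]).round(3)
        (c,s,a)=cv2.minAreaRect((P[:,:2]*1000).astype(np.float32))
        print(l,round(r['conf'],2),[int(b) for b in r['bbox']],len(P),'z',z,'med',np.median(P,0).round(3),'rect mm',np.round(c),np.round(s),round(a,1))
cv2.imwrite('pics/'+fn,vis)
E
python3 m.py top t1.png jig spring0 tray scrap tin sander plug0 bay; python3 m.py scene s1.png jig spring0 tray scrap tin sander plug0 bay
```

```text
0.15
jig 0.85 [169, 106, 300, 207] 9474 z [0.013 0.021 0.119] med [0.623 0.205 0.021] rect mm [636. 216.] [221. 278.] 14.1
jig 0.59 [186, 229, 199, 249] 182 z [-0.004  0.011  0.03 ] med [0.425 0.299 0.011] rect mm [428. 297.] [28. 50.] 76.2
spring0 0.71 [265, 234, 276, 254] 130 z [-0.003  0.008  0.029] med [0.429 0.114 0.008] rect mm [426. 114.] [44. 19.] 13.8
spring0 0.58 [188, 228, 200, 251] 212 z [-0.004  0.011  0.03 ] med [0.431 0.299 0.011] rect mm [429. 300.] [31. 51.] 81.7
spring0 0.44 [150, 237, 160, 262] 171 z [-0.003  0.021  0.029] med [0.405 0.386 0.021] rect mm [403. 384.] [52. 31.] 8.3
tray 0.62 [340, 133, 409, 205] 3320 z [0.005 0.014 0.124] med [ 0.594 -0.116  0.014] rect mm [ 609. -123.] [169. 144.] 8.9
scrap 0.56 [409, 141, 546, 281] 10487 z [-0.001  0.006  0.085] med [ 0.509 -0.369  0.006] rect mm [ 516. -377.] [238. 280.] 52.0
tin 0.77 [357, 253, 386, 278] 568 z [0.001 0.064 0.068] med [ 0.376 -0.107  0.064] rect mm [ 377. -110.] [58. 54.] 33.4
tin 0.28 [340, 132, 409, 207] 3310 z [0.005 0.014 0.124] med [ 0.594 -0.118  0.014] rect mm [ 609. -129.] [168. 156.] 8.8

[... 1861 characters left out ...]
263] 132 z [0.012 0.027 0.031] med [ 0.58  -0.121  0.027] rect mm [ 576. -121.] [32. 26.] 18.4
plug0 0.69 [292, 255, 308, 270] 141 z [0.012 0.027 0.031] med [ 0.604 -0.084  0.027] rect mm [599. -84.] [30. 28.] 10.6
plug0 0.52 [279, 278, 294, 292] 129 z [0.011 0.027 0.044] med [ 0.655 -0.138  0.027] rect mm [ 655. -137.] [51. 28.] 10.7
plug0 0.51 [275, 268, 289, 283] 149 z [0.011 0.027 0.031] med [ 0.623 -0.143  0.027] rect mm [ 618. -142.] [46. 30.] 36.4
plug0 0.49 [303, 267, 314, 282] 137 z [0.01  0.027 0.032] med [ 0.643 -0.078  0.027] rect mm [635. -79.] [44. 28.] 17.0
bay 0.88 [246, 250, 336, 315] 1144 z [0.    0.009 0.016] med [ 0.677 -0.156  0.009] rect mm [ 605. -117.] [195. 162.] 9.0
```

```bash
cat > g.py <<'E'
# plan: python3 g.py n x y z yaw_deg [tilt_deg about tool x]  -> rows (5 of n) from present pose
from h import *
import sys
def Rt(yaw,tilt=0,pitch=0):
    return Rn.from_euler('z',yaw,degrees=True)*Rn.from_euler('x',180,degrees=True)*Rn.from_euler('x',tilt,degrees=True)*Rn.from_euler('y',pitch,degrees=True)
def yaw(o):
    m=Rn.from_quat(o['tool_rot']).as_matrix(); return np.degrees(np.arctan2(m[1,0],m[0,0]))
if __name__=='__main__':
    a=[float(v) for v in sys.argv[1:]]; n=int(a[0]); o=robot.get_obs()
    p0=np.array(o['ee_pos']);r0=Rn.from_quat(o['tool_rot']); p1=np.array(a[1:4]); r1=Rt(*a[4:])
    rv=(r0.inv()*r1).as_rotvec(degrees=True); D=r0.inv().apply(p1-p0)*1000
    print('t',round(o['time'],2),'now',p0.round(4),'yaw',round(yaw(o),1),'q',np.array(o['joint_positions']).round(2),'F',np.array(o['wrist_force']).round(1),'gap',round(o['finger_gap'],4))
    print('total',D.round(1),rv.round(1))
    for k in range(1,6):
        f=min(1,k/n); print(np.r_[D*f,rv*f].round(1).tolist())
E
python3 g.py 13 0.605 -0.116 0.25 99
```

```text
t 1.05 now [ 0.1642 -0.6031  0.2503] yaw 15.2 q [-1.42  0.22  1.61  0.    1.31 -0.11] F [-1.9  0.3 -0.1] gap 0.0857
total [ 5.532e+02 -3.542e+02  3.000e-01] [ -0.   -0.  -83.8]
[42.6, -27.2, 0.0, -0.0, -0.0, -6.4]
[85.1, -54.5, 0.0, -0.0, -0.0, -12.9]
[127.7, -81.7, 0.1, -0.0, -0.0, -19.3]
[170.2, -109.0, 0.1, -0.0, -0.0, -25.8]
[212.8, -136.2, 0.1, -0.0, -0.0, -32.2]
```

```bash
python3 -m crank '[[43,-27,0,0,0,-6,1],[86,-54,0,0,0,-13,1],[129,-82,0,0,0,-19,1],[172,-109,0,0,0,-26,1],[214,-136,0,0,0,-32,1]]'; python3 g.py 8 0.605 -0.116 0.25 99
```

```text
time: 1.68
ee_pos: [0.336, -0.4144, 0.2506]
tool_rot: [0.916, 0.402, 0.0, 0.0]
wrist_force: [0.7, -0.7, -0.3]
finger_gap: 0.0856
t 1.68 now [ 0.336  -0.4144  0.2506] yaw 47.4 q [-1.02  0.02  1.83  0.    1.29 -0.28] F [ 0.7 -0.7 -0.3] gap 0.0856
total [401.7  -3.8   0.5] [  0.    0.  -51.6]
[50.2, -0.5, 0.1, 0.0, 0.0, -6.4]
[100.4, -0.9, 0.1, 0.0, 0.0, -12.9]
[150.7, -1.4, 0.2, 0.0, 0.0, -19.3]
[200.9, -1.9, 0.3, 0.0, 0.0, -25.8]
[251.1, -2.4, 0.3, 0.0, 0.0, -32.2]
```

```bash
python3 m.py wrist w1.png scrap plug0 tray; python3 - <<'E'
from h import *
from scipy.optimize import minimize
# jig, tray and scrap yaw/centre from top depth
o,im,d=snap('top'); P=pts('top',o,d,np.ones_like(d,bool))
def rect(sel,name):
    Q=P[sel].astype(np.float32)*1000; print(name,len(Q),[np.round(np.array(v),1) for v in cv2.minAreaRect(Q[:,:2])])
jb=(abs(P[:,2]-.115)<.004)&(P[:,1]>.05)&(P[:,1]<.38)&(P[:,0]>.6)&(P[:,0]<.8); rect(jb,'block top')
th=(P[:,2]>.105)&(P[:,2]<.13)&(P[:,1]<-.04)&(P[:,1]>-.2)&(P[:,0]>.5)&(P[:,0]<.7); rect(th,'handle')
sc=(P[:,2]>.078)&(P[:,2]<.092)&(P[:,1]<-.19)&(P[:,1]>-.58)&(P[:,0]>.3)&(P[:,0]<.72); rect(sc,'scrap rim')
E
```

```text
1.675
scrap 0.6 [280, 0, 550, 141] 33451 z [0.004 0.006 0.086] med [ 0.496 -0.399  0.006] rect mm [ 494. -407.] [150. 299.] 47.6Traceback (most recent call last):
  File "<stdin>", line 7, in <module>
  File "<stdin>", line 6, in rect
cv2.error: OpenCV(4.12.0) /io/opencv/modules/imgproc/src/convhull.cpp:143: error: (-215:Assertion failed) total >= 0 && (depth == CV_32F || depth == CV_32S) in function 'convexHull'
```

```bash
python3 -m crank '[[50,0,0,0,0,-6,1],[100,-1,0,0,0,-13,1],[151,-1,0,0,0,-19,1],[201,-2,0,0,0,-26,1],[251,-2,0,0,0,-32,1]]'; cat > r.py <<'E'
from h import *
for n in('top','scene'):
    o,im,d=snap(n); P=pts(n,o,d,np.ones_like(d,bool))
    def rect(sel,name):
        Q=np.ascontiguousarray(P[sel][:,:2]*1000,dtype=np.float32)
        if len(Q)>5: print(n,name,len(Q),[np.round(np.array(v),1) for v in cv2.minAreaRect(Q)])
    jb=(abs(P[:,2]-.115)<.004)&(P[:,1]>.05)&(P[:,1]<.38)&(P[:,0]>.6)&(P[:,0]<.8); rect(jb,'block top')
    th=(P[:,2]>.105)&(P[:,2]<.13)&(P[:,1]<-.04)&(P[:,1]>-.2)&(P[:,0]>.5)&(P[:,0]<.7); rect(th,'handle')
    sc=(P[:,2]>.078)&(P[:,2]<.092)&(P[:,1]<-.19)&(P[:,1]>-.58)&(P[:,0]>.3)&(P[:,0]<.72); rect(sc,'scrap rim')
E
python3 r.py;  python3 g.py 4 0.605 -0.116 0.25 99
```

```text
time: 2.55
ee_pos: [0.5045, -0.2307, 0.2505]
tool_rot: [0.77, 0.638, -0.0, 0.0]
wrist_force: [-0.1, -0.7, 0.2]
finger_gap: 0.0856
top block top 2386 [array([668.9, 216.1]), array([ 54.8, 259.4]), np.float64(13.1)]
top handle 590 [array([ 601. , -115.7]), array([ 25. , 126.6]), np.float64(7.9)]
top scrap rim 442 [array([ 472.8, -527.1]), array([149. , 375.9]), np.float64(57.7)]
scene block top 1856 [array([671.1, 215.5]), array([ 56.6, 261.2]), np.float64(13.7)]
scene handle 637 [array([ 604.2, -116.1]), array([ 27.1, 129.1]), np.float64(8.6)]
scene scrap rim 1430 [array([ 511.6, -394.3]), array([313.8, 384.9]), np.float64(2.5)]
t 2.65 now [ 0.5061 -0.2284  0.2504] yaw 79.4 q [-0.55  0.07  1.78  0.    1.29 -0.37] F [-0.1 -0.9 -0.4] gap 0.0857
total [128.7  76.6   0.7] [  0.1  -0.1 -19.6]
[32.2, 19.1, 0.2, 0.0, -0.0, -4.9]
[64.3, 38.3, 0.3, 0.0, -0.0, -9.8]
[96.5, 57.4, 0.5, 0.1, -0.0, -14.7]
[128.7, 76.6, 0.7, 0.1, -0.1, -19.6]
[128.7, 76.6, 0.7, 0.1, -0.1, -19.6]
```

```bash
python3 -m crank '[[32,19,0,0,0,-5,1],[64,38,0,0,0,-10,1],[97,57,0,0,0,-15,1],[127,75,0,0,0,-19,1],[127,75,0,0,0,-19,1]]'; python3 m.py wrist w2.png tray_grip bay tray plug0;python3 g.py 4 0.603 -0.116 0.113 98.4
python3 - <<'E'
from h import *
n='wrist';o,im,d=snap(n); P=pts(n,o,d,np.ones_like(d,bool))
s=(P[:,2]>.113)&(P[:,2]<.132)&(np.hypot(P[:,0]-.603,P[:,1]+.116)<.08)
print([np.round(np.array(v),1) for v in cv2.minAreaRect(np.ascontiguousarray(P[s][:,:2]*1000,dtype=np.float32))],P[s].mean(0))
E
```

```text
time: 3.28
ee_pos: [0.6021, -0.1199, 0.2501]
tool_rot: [0.655, 0.756, -0.0, 0.0]
wrist_force: [-0.2, -0.9, -1.5]
finger_gap: 0.0852
3.275
tray_grip 0.64 [120, 214, 334, 400] 13496 z [0.004 0.018 0.086] med [ 0.532 -0.318  0.018] rect mm [ 505. -338.] [436. 245.] 38.8
tray_grip 0.58 [244, 112, 387, 254] 13079 z [0.008 0.015 0.124] med [ 0.599 -0.112  0.015] rect mm [ 602. -143.] [164. 185.] 9.3
bay 0.9 [234, 101, 401, 224] 4310 z [0.003 0.011 0.013] med [ 0.58  -0.06   0.011] rect mm [ 603. -116.] [190. 160.] 8.6
tray 0.95 [248, 113, 390, 255] 13402 z [0.008 0.015 0.124] med [ 0.6   -0.112  0.015] rect mm [ 608. -146.] [171. 192.] 9.1
plug0 0.83 [340, 127, 365, 153] 475 z [0.021 0.027 0.029] med [ 0.636 -0.075  0.027] rect mm [637. -76.] [27. 28.] 54.7
plug0 0.72 [344, 177, 363, 201] 490 z [0.011 0.027 0.028] med [ 0.65  -0.134  0.027] rect mm [ 650. -137.] [34. 29.] 71.9
plug0 0.59 [278, 154, 307, 181] 447 z [0.024 0.027 0.029] med [ 0.573 -0.118  0.027] rect mm [ 573. -118.] [28. 29.] 88.6
plug0 0.51 [326, 178, 336, 198] 183 z [0.019 0.027 0.028] med [ 0.622 -0.138  0.027] rect mm [ 623. -139.] [12. 27.] 8.8
plug0 0.41 [327, 135, 330, 143] 28 z [0.017 0.027 0.028] med [ 0.609 -0.079  0.027] rect mm [609. -79.] [ 3. 10.] 8.7
t 3.52 now [ 0.6006 -0.1209  0.2502] yaw 98.1 q [-0.31  0.19  1.64 -0.    1.31 -0.45] F [ 0.2 -0.3 -0.1] gap 0.0857
total [  4.6   3.2 137.2] [-0.   0.  -0.3]
[1.1, 0.8, 34.3, -0.0, 0.0, -0.1]
[2.3, 1.6, 68.6, -0.0, 0.0, -0.2]
[3.4, 2.4, 102.9, -0.0, 0.0, -0.2]
[4.6, 3.2, 137.2, -0.0, 0.0, -0.3]
[4.6, 3.2, 137.2, -0.0, 0.0, -0.3]
[array([ 600.8, -115.6]), array([ 23.7, 128.1]), np.float64(8.7)] [ 0.59997931 -0.11071561  0.12295205]
```

View pics/w2.png

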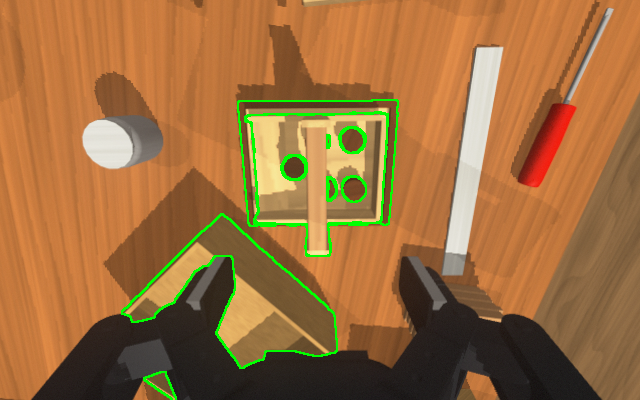

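The wrist view shows the bar from (316,122) to (316,255), centred between the jaws, with five plugs in the tray. Descending.

```bash
python3 -m crank '[[2,1,40,0,0,0,1],[4,2,80,0,0,0,1],[5,2,115,0,0,0,1],[5,2,137,0,0,0,1],[5,2,137,0,0,0,1]]'; python3 -m crank '[[0,0,0,0,0,0,0],[0,0,0,0,0,0,0],[0,0,0,0,0,0,0],[0,0,0,0,0,0,0],[0,0,0,0,0,0,0]]'
```

```text
time: 4.2
ee_pos: [0.6003, -0.1141, 0.1109]
tool_rot: [0.655, 0.756, -0.001, -0.002]
wrist_force: [-1.3, 0.4, -0.6]
finger_gap: 0.0853
time: 4.82
ee_pos: [0.6026, -0.1142, 0.114]
tool_rot: [0.655, 0.756, -0.0, 0.0]
wrist_force: [-3.3, -0.4, 4.5]
finger_gap: 0.0172
```

```bash
python3 -m crank '[[0,0,-15,0,0,0,0],[0,0,-40,0,0,0,0],[0,0,-70,0,0,0,0],[0,0,-100,0,0,0,0],[0,0,-130,0,0,0,0]]'; python3 - <<'E'
from h import *
from scipy.optimize import least_squares
for n in ('top','scene'):
    o,im,d=snap(n)
    R=[r for r in robot.trace('scrap',n) if r['conf']>.5]
    for r in R[:1]:
        m=cv2.erode(np.array(r['pixels']).astype(np.uint8),np.ones((2,2)))>0
        P=pts(n,o,d,m); F=P[P[:,2]<.012]; Q=P[(P[:,2]>.079)&(P[:,2]<.09)]
        def f(q):
            c,s=np.cos(q[2]),np.sin(q[2]); L=(Q[:,:2]-q[:2])@np.array([[c,-s],[s,c]])
            a=abs(L)-[.1125,.1025]; return np.where((a>0).all(1),np.hypot(*a.T),abs(a.max(1)))
        best=None
        for y in np.radians(range(0,180,15)):
            q=least_squares(f,[.49,-.38,y],loss='soft_l1',f_scale=.003)
            if best is None or q.cost<best.cost: best=q
        print(n,r['conf'],len(Q),best.x[:2].round(4),np.degrees(best.x[2]).round(1),best.cost/len(Q))
E
python3 g.py 5 0.6 -0.116 0.25 98.4
```

```text
time: 5.45
ee_pos: [0.6022, -0.1137, 0.2439]
tool_rot: [0.654, 0.756, -0.0, -0.001]
wrist_force: [0.5, 0.1, -3.5]
finger_gap: 0.0169
top 0.95 915 [ 0.505  -0.3541] -38.5 1.4292798634121852e-06
scene 0.97 882 [ 0.51   -0.3562] -38.3 1.6007341517737372e-06
t 5.65 now [ 0.6026 -0.1139  0.2433] yaw 98.2 q [-0.3   0.2   1.65  0.    1.29 -0.45] F [-0.1  0.5 -3.4] gap 0.0171
total [-1.7 -2.9 -6.7] [ 0.   0.  -0.2]
[-0.3, -0.6, -1.3, 0.0, 0.0, -0.0]
[-0.7, -1.2, -2.7, 0.0, 0.0, -0.1]
[-1.0, -1.7, -4.0, 0.0, 0.0, -0.1]
[-1.4, -2.3, -5.4, 0.0, 0.0, -0.1]
[-1.7, -2.9, -6.7, 0.0, 0.0, -0.2]
```

```bash
python3 g.py 7 0.515 -0.361 0.243 52
```

```text
t 5.65 now [ 0.6026 -0.1139  0.2433] yaw 98.2 q [-0.3   0.2   1.65  0.    1.29 -0.45] F [-0.1  0.5 -3.4] gap 0.0171
total [-2.320e+02 -1.221e+02  2.000e-01] [ 0.  -0.  46.2]
[-33.1, -17.4, 0.0, 0.0, -0.0, 6.6]
[-66.3, -34.9, 0.1, 0.0, -0.0, 13.2]
[-99.4, -52.3, 0.1, 0.0, -0.0, 19.8]
[-132.6, -69.8, 0.1, 0.0, -0.0, 26.4]
[-165.7, -87.2, 0.2, 0.0, -0.0, 33.0]
```

```bash
python3 -m crank '[[-33,-17,0,0,0,6,0],[-66,-35,0,0,0,13,0],[-100,-52,0,0,0,20,0],[-133,-70,0,0,0,26,0],[-166,-87,0,0,0,33,0]]';  python3 g.py 3 0.515 -0.361 0.243 52
```

```text
time: 6.28
ee_pos: [0.5384, -0.2909, 0.24]
tool_rot: [0.843, 0.537, -0.001, -0.002]
wrist_force: [0.6, 0.8, -3.5]
finger_gap: 0.0168
t 6.28 now [ 0.5384 -0.2909  0.24  ] yaw 65.0 q [-0.61  0.2   1.65  0.    1.29 -0.17] F [ 0.6  0.8 -3.5] gap 0.0168
total [-73.5   8.4  -3.1] [-0.3 -0.  13. ]
[-24.5, 2.8, -1.0, -0.1, -0.0, 4.3]
[-49.0, 5.6, -2.1, -0.2, -0.0, 8.7]
[-73.5, 8.4, -3.1, -0.3, -0.0, 13.0]
[-73.5, 8.4, -3.1, -0.3, -0.0, 13.0]
[-73.5, 8.4, -3.1, -0.3, -0.0, 13.0]
```

```bash
python3 -m crank '[[-24,3,-1,0,0,4,0],[-49,6,-2,0,0,9,0],[-73,8,-3,0,0,13,0],[-73,8,-3,0,0,13,0],[-73,8,-3,0,0,13,0]]'; python3 -m crank '[[0,0,0,-6,0,0,0],[0,0,0,-12,0,0,0],[0,0,0,-18,0,0,0],[0,0,0,-24,0,0,0],[0,0,0,-30,0,0,0]]';  python3 m.py wrist w3.png plug0; python3 g.py 1 .515 -.361 .243 52 -60
```

```text
time: 6.9
ee_pos: [0.5167, -0.3597, 0.2453]
tool_rot: [0.898, 0.44, -0.0, -0.001]
wrist_force: [0.6, 0.5, -3.7]
finger_gap: 0.017
time: 7.52
ee_pos: [0.5168, -0.3586, 0.2459]
tool_rot: [0.867, 0.426, 0.115, 0.233]
wrist_force: [-0.0, -0.1, -2.1]
finger_gap: 0.0172
7.525
plug0 0.9 [353, 140, 394, 182] 1314 z [0.176 0.191 0.198] med [ 0.603 -0.376  0.191] rect mm [ 603. -378.] [29. 25.] 63.7
plug0 0.85 [258, 184, 294, 225] 1165 z [0.144 0.156 0.162] med [ 0.534 -0.365  0.156] rect mm [ 534. -366.] [31. 26.] 34.1
plug0 0.64 [337, 223, 348, 240] 145 z [0.169 0.18  0.182] med [ 0.553 -0.411  0.18 ] rect mm [ 554. -411.] [13. 13.] 87.3
plug0 0.6 [353, 215, 395, 256] 1159 z [0.179 0.193 0.2  ] med [ 0.569 -0.427  0.193] rect mm [ 569. -429.] [30. 26.] 36.3
t 7.62 now [ 0.5146 -0.3568  0.2429] yaw 52.3 q [-0.74 -0.04  1.98  0.06  0.69 -0.12] F [-0.8  1.1 -3.9] gap 0.0168
total [-3.1  2.6  1.4] [-30.4  -0.3   0.2]
[-3.1, 2.6, 1.4, -30.4, -0.3, 0.2]
[-3.1, 2.6, 1.4, -30.4, -0.3, 0.2]
[-3.1, 2.6, 1.4, -30.4, -0.3, 0.2]
[-3.1, 2.6, 1.4, -30.4, -0.3, 0.2]
[-3.1, 2.6, 1.4, -30.4, -0.3, 0.2]
```

View pics/w3.png

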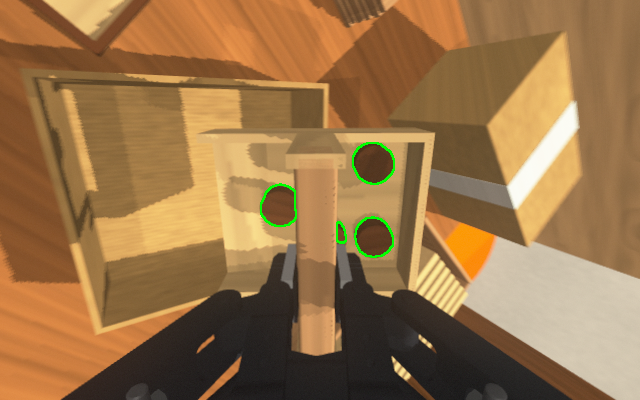

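The wrist view shows the tray at 30° with its mouth (left, x≈215) over the box interior; plugs are at (280,205), (373,162) and (374,237). I'm tipping on to 55°.

```bash
python3 -m crank '[[0,0,0,-5,0,0,0],[0,0,0,-10,0,0,0],[0,0,0,-15,0,0,0],[0,0,0,-20,0,0,0],[0,0,0,-25,0,0,0]]'; python3 -m crank '[[0,0,0,0,0,0,0],[0,0,0,0,0,0,0],[0,0,0,0,0,0,0],[0,0,0,0,0,0,0],[0,0,0,0,0,0,0]]'; python3 m.py wrist w4.png plug0; python3 m.py scene s4.png plug0; python3 g.py 1 .515 -.361 .243 52 -60
```

```text
time: 8.25
ee_pos: [0.5182, -0.358, 0.2472]
tool_rot: [0.802, 0.398, 0.202, 0.397]
wrist_force: [1.7, 0.8, -2.9]
finger_gap: 0.0172
time: 8.88
ee_pos: [0.5179, -0.3597, 0.2486]
tool_rot: [0.802, 0.397, 0.202, 0.399]
wrist_force: [-0.6, 0.4, -2.8]
finger_gap: 0.0171
8.875
plug0 0.96 [11, 179, 70, 220] 1253 z [0.017 0.033 0.036] med [ 0.478 -0.314  0.033] rect mm [ 478. -319.] [32. 19.] 86.5
plug0 0.93 [35, 213, 88, 252] 1464 z [0.007 0.023 0.025] med [ 0.466 -0.346  0.023] rect mm [ 465. -352.] [37. 30.] 73.3
plug0 0.8 [78, 140, 113, 176] 1148 z [0.01  0.031 0.036] med [ 0.528 -0.32   0.031] rect mm [ 532. -327.] [30. 29.] 35.4
plug0 0.61 [0, 220, 32, 265] 1218 z [0.006 0.023 0.025] med [ 0.446 -0.327  0.023] rect mm [ 444. -332.] [38. 22.] 39.6
plug0 0.57 [96, 189, 134, 222] 883 z [0.011 0.032 0.036] med [ 0.507 -0.358  0.032] rect mm [ 510. -366.] [34. 28.] 59.9
8.975
plug0 0.53 [192, 240, 203, 255] 124 z [0.008 0.029 0.038] med [ 0.488 -0.32   0.029] rect mm [ 519. -316.] [100.  27.] 7.5
plug0 0.41 [192, 254, 204, 270] 136 z [0.003 0.027 0.038] med [ 0.537 -0.324  0.027] rect mm [ 522. -325.] [50. 28.] 29.1
t 9.07 now [ 0.5177 -0.3596  0.2484] yaw 52.8 q [-0.76 -0.14  2.21  0.6   0.17 -0.65] F [ 0.2 -0.5 -2.4] gap 0.0169
total [-2.8 -5.1  2.1] [-6.9 -0.9  0.1]
[-2.8, -5.1, 2.1, -6.9, -0.9, 0.1]
[-2.8, -5.1, 2.1, -6.9, -0.9, 0.1]
[-2.8, -5.1, 2.1, -6.9, -0.9, 0.1]
[-2.8, -5.1, 2.1, -6.9, -0.9, 0.1]
[-2.8, -5.1, 2.1, -6.9, -0.9, 0.1]
```

View pics/w4.png

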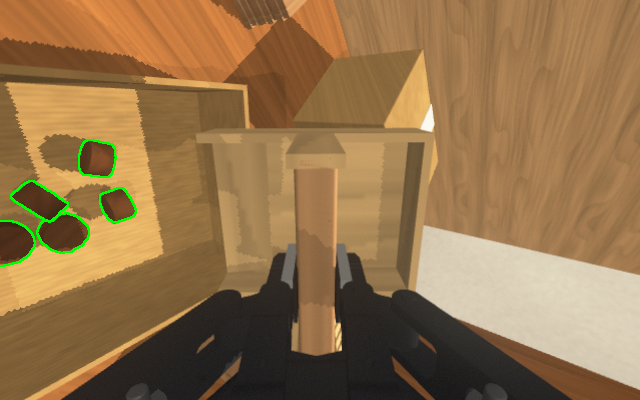

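View pics/s4.png

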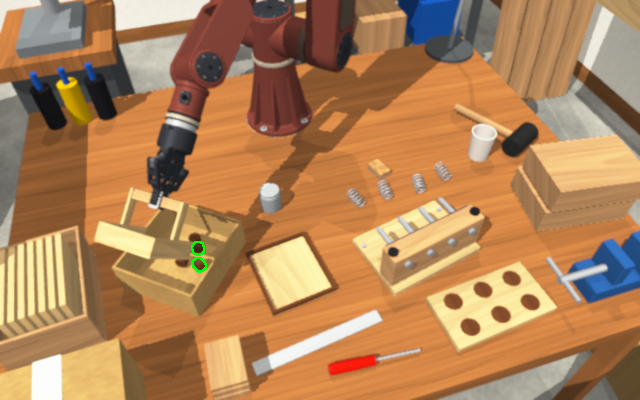

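All five plugs lie in the box, at wrist pixels (97,158), (117,205), (40,199), (62,232) and (15,241), and the tray looks empty. Tilting back and returning.

```bash
python3 -m crank '[[0,0,0,10,0,0,0],[0,0,0,20,0,0,0],[0,0,0,30,0,0,0],[0,0,0,40,0,0,0],[0,0,0,50,0,0,0]]'; python3 g.py 2 .516 -.360 .248 52 0
```

```text
time: 9.7
ee_pos: [0.5187, -0.3605, 0.2502]
tool_rot: [0.895, 0.445, 0.016, 0.025]
wrist_force: [0.1, -0.3, -2.9]
finger_gap: 0.017
t 9.7 now [ 0.5187 -0.3605  0.2502] yaw 52.8 q [-0.72  0.2   1.64  0.01  1.25 -0.08] F [ 0.1 -0.3 -2.9] gap 0.017
total [-1.3 -2.6  2. ] [ 3.4 -0.4  0.8]
[-0.6, -1.3, 1.0, 1.7, -0.2, 0.4]
[-1.3, -2.6, 2.0, 3.4, -0.4, 0.8]
[-1.3, -2.6, 2.0, 3.4, -0.4, 0.8]
[-1.3, -2.6, 2.0, 3.4, -0.4, 0.8]
[-1.3, -2.6, 2.0, 3.4, -0.4, 0.8]
```

```bash
python3 -m crank '[[0,0,0,3,0,0,0],[0,0,0,4,0,0,0],[0,0,0,4,0,0,0],[0,0,0,4,0,0,0],[0,0,0,4,0,0,0]]'; python3 g.py 7 .6026 -.1145 .245 98.4 0
```

```text
time: 10.32
ee_pos: [0.5175, -0.3593, 0.2486]
tool_rot: [0.896, 0.445, 0.001, -0.005]
wrist_force: [0.1, -0.3, -2.8]
finger_gap: 0.0165
t 10.32 now [ 0.5175 -0.3593  0.2486] yaw 52.8 q [-0.72  0.23  1.6   0.01  1.32 -0.07] F [ 0.1 -0.3 -2.8] gap 0.0165
total [246.5 -80.    6.1] [ -0.3  -0.6 -45.6]
[35.2, -11.4, 0.9, -0.0, -0.1, -6.5]
[70.4, -22.9, 1.7, -0.1, -0.2, -13.0]
[105.7, -34.3, 2.6, -0.1, -0.2, -19.5]
[140.9, -45.7, 3.5, -0.2, -0.3, -26.0]
[176.1, -57.1, 4.3, -0.2, -0.4, -32.5]
```

```bash
python3 -m crank '[[35,-11,1,0,0,-6,0],[70,-23,2,0,0,-13,0],[106,-34,2,0,0,-20,0],[141,-46,3,0,0,-26,0],[176,-57,4,0,-0.5,-33,0]]'; python3 g.py 3 .6026 -.1145 .23 98.4 0
```

```text
time: 10.95
ee_pos: [0.5787, -0.1837, 0.2465]
tool_rot: [0.731, 0.682, -0.001, -0.003]
wrist_force: [0.7, 0.3, -4.2]
finger_gap: 0.0169
t 10.95 now [ 0.5787 -0.1837  0.2465] yaw 86.1 q [-0.42  0.19  1.66  0.    1.3  -0.35] F [ 0.7  0.3 -4.2] gap 0.0169
total [70.7 19.2 16.6] [ -0.3  -0.2 -12.3]
[23.6, 6.4, 5.5, -0.1, -0.1, -4.1]
[47.1, 12.8, 11.1, -0.2, -0.1, -8.2]
[70.7, 19.2, 16.6, -0.3, -0.2, -12.3]
[70.7, 19.2, 16.6, -0.3, -0.2, -12.3]
[70.7, 19.2, 16.6, -0.3, -0.2, -12.3]
```

```bash
python3 -m crank '[[24,6,6,0,0,-4,0],[47,13,11,0,0,-8,0],[71,19,17,0,0,-12,0],[71,19,17,0,0,-12,0],[71,19,17,0,0,-12,0]]'; python3 m.py wrist w5.png tray bay; python3 - <<'E'
from h import *
n='wrist';o,im,d=snap(n); P=pts(n,o,d,np.ones_like(d,bool)); P=P[(np.hypot(P[:,0]-.603,P[:,1]+.116)<.1)]
for lo,hi,nm in((.118,.13,'low'),(.15,.17,'rimtop'),(.22,.25,'bar')):
    s=(P[:,2]>lo)&(P[:,2]<hi); print(nm,s.sum(),P[s].mean(0))
s=(P[:,2]>.1)&(P[:,2]<.18); Q=P[s]; print(np.histogram(Q[:,2],20))
F=Q[(Q[:,2]<.135)]; A=np.c_[F[:,:2],np.ones(len(F))]; print(np.linalg.lstsq(A,F[:,2],rcond=None)[0])
E
python3 g.py 3 .6026 -.1145 .13 98.4 0
```

```text
time: 11.58
ee_pos: [0.6025, -0.1157, 0.2295]
tool_rot: [0.657, 0.754, -0.001, -0.003]
wrist_force: [1.2, -0.4, -3.2]
finger_gap: 0.0172
11.575
tray 0.56 [198, 126, 438, 352] 33476 z [0.123 0.132 0.24 ] med [ 0.6   -0.101  0.132] rect mm [ 622. -119.] [171. 323.] 77.0
bay 0.71 [227, 105, 404, 128] 3835 z [0.002 0.005 0.013] med [ 0.595 -0.049  0.005] rect mm [590. -49.] [193.  26.] 7.9
low 14897 [ 0.60573563 -0.11273624  0.12554321]
rimtop 4738 [ 0.62639531 -0.09016424  0.15826302]
bar 10565 [ 0.59883187 -0.09794513  0.23837807]
(array([   63, 10203,  3433,  2937,   972,   373,   404,   454,   429,
         469,   457,   503,   875,  2853,    43,    14,    24,    17,
          22,    30]), array([0.11975557, 0.1227626 , 0.12576962, 0.12877665, 0.13178368,
       0.1347907 , 0.13779773, 0.14080476, 0.14381178, 0.14681881,
       0.14982584, 0.15283286, 0.15583989, 0.15884692, 0.16185394,
       0.16486097, 0.167868  , 0.17087502, 0.17388205, 0.17688908,
       0.1798961 ]))
[-0.03066274 -0.00685417  0.14402353]
t 11.78 now [ 0.6026 -0.1163  0.2297] yaw 97.8 q [-0.31  0.21  1.66  0.    1.28 -0.44] F [-0.2 -0.4 -2.4] gap 0.017
total [ 1.4  0.8 99.7] [-0.3 -0.2 -0.6]
[0.5, 0.3, 33.2, -0.1, -0.1, -0.2]
[0.9, 0.5, 66.4, -0.2, -0.1, -0.4]
[1.4, 0.8, 99.7, -0.3, -0.2, -0.6]
[1.4, 0.8, 99.7, -0.3, -0.2, -0.6]
[1.4, 0.8, 99.7, -0.3, -0.2, -0.6]
```

View pics/w5.png

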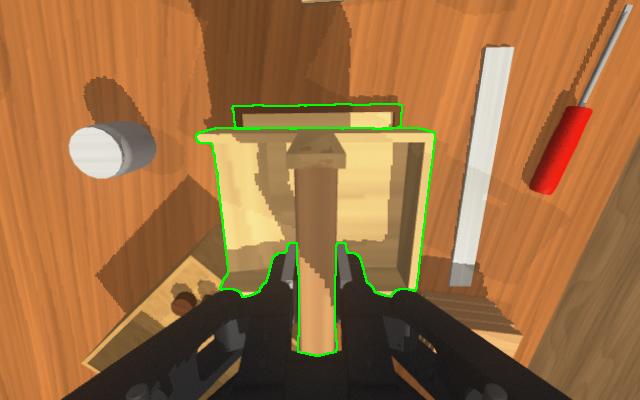

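The tray hangs level and empty over its bay, whose far rim shows at row 105. Lowering.

```bash
python3 -m crank '[[1,0,35,0,0,-0.5,0],[1,0,65,0,0,-0.5,0],[1,0,90,0,0,-0.5,0],[1,0,105,0,0,-0.5,0],[1,0,109,0,0,-0.5,0]]'; python3 -m crank '[[0,0,2,0,0,0,0],[0,0,4,0,0,0,0],[0,0,6,0,0,0,0],[0,0,7,0,0,0,0],[0,0,7,0,0,0,0]]'; python3 g.py 3 .6026 -.1145 .113 98.4 0
```

```text
time: 12.4
ee_pos: [0.6012, -0.1143, 0.1193]
tool_rot: [0.654, 0.757, -0.001, -0.004]
wrist_force: [-0.8, 0.3, -3.2]
finger_gap: 0.0173
time: 13.02
ee_pos: [0.6022, -0.114, 0.1145]
tool_rot: [0.654, 0.757, -0.001, -0.003]
wrist_force: [-2.9, 2.1, 3.7]
finger_gap: 0.0169
t 13.03 now [ 0.6022 -0.114   0.1145] yaw 98.4 q [-0.3   0.34  1.73  0.    1.07 -0.45] F [-2.9  2.1  3.7] gap 0.0169
total [-0.5  0.4  1.5] [-0.3 -0.2 -0. ]
[-0.2, 0.1, 0.5, -0.1, -0.1, -0.0]
[-0.4, 0.2, 1.0, -0.2, -0.1, -0.0]
[-0.5, 0.4, 1.5, -0.3, -0.2, -0.0]
[-0.5, 0.4, 1.5, -0.3, -0.2, -0.0]
[-0.5, 0.4, 1.5, -0.3, -0.2, -0.0]
```

Contact (force +3.7 N up). Releasing, then lifting.

```bash
python3 -m crank '[[0,0,0,0,0,0,1],[0,0,0,0,0,0,1],[0,0,0,0,0,0,1],[0,0,0,0,0,0,1],[0,0,0,0,0,0,1]]'; python3 -m crank '[[0,0,-20,0,0,0,1],[0,0,-50,0,0,0,1],[0,0,-85,0,0,0,1],[0,0,-120,0,0,0,1],[0,0,-145,0,0,0,1]]'; python3 m.py wrist w6.png tray bay;python3 - <<'E'
from h import *
n='wrist';o,im,d=snap(n); P=pts(n,o,d,np.ones_like(d,bool))
s=(P[:,2]>.113)&(P[:,2]<.132)&(np.hypot(P[:,0]-.603,P[:,1]+.116)<.08)
print([np.round(np.array(v),1) for v in cv2.minAreaRect(np.ascontiguousarray(P[s][:,:2]*1000,dtype=np.float32))],P[s].mean(0))
E
```

```text
time: 13.65
ee_pos: [0.6018, -0.1141, 0.1132]
tool_rot: [0.654, 0.757, -0.001, -0.003]
wrist_force: [0.2, -0.2, 0.1]
finger_gap: 0.0852
time: 14.28
ee_pos: [0.6036, -0.1148, 0.2624]
tool_rot: [0.654, 0.757, 0.0, -0.001]
wrist_force: [0.2, 0.1, 0.1]
finger_gap: 0.0858
14.275
tray 0.65 [248, 115, 386, 250] 13982 z [0.007 0.013 0.124] med [ 0.602 -0.113  0.013] rect mm [ 609. -148.] [173. 201.] 10.4
bay 0.85 [237, 107, 397, 227] 4360 z [0.    0.011 0.014] med [ 0.584 -0.066  0.011] rect mm [ 603. -119.] [198. 168.] 8.4
[array([ 600.8, -115.1]), array([ 23.9, 128.4]), np.float64(8.6)] [ 0.60009013 -0.11037067  0.12291701]
```

View pics/w6.png

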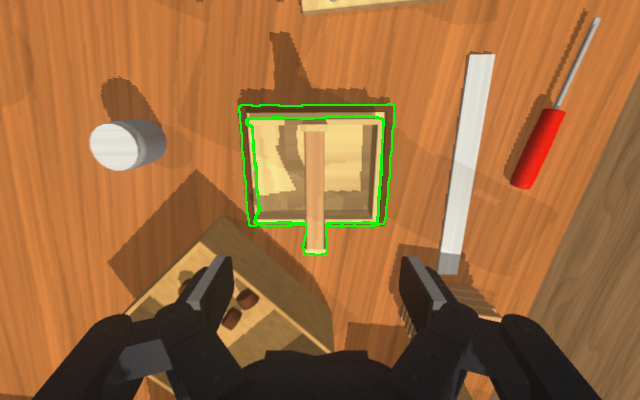

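The tray is back in its bay: the bar reads (0.601,-0.115), within 1 mm of where it started. Now to the springs.

```bash
python3 g.py 9 .44 .2 .25 190 0
```

```text
t 14.47 now [ 0.603  -0.1146  0.2594] yaw 98.3 q [-0.3   0.19  1.63  0.    1.33 -0.45] F [ 0.   0.1 -0.4] gap 0.0855
total [ 334.9 -115.6   10.8] [ -0.   -0.3 -91.7]
[37.2, -12.8, 1.2, -0.0, -0.0, -10.2]
[74.4, -25.7, 2.4, -0.0, -0.1, -20.4]
[111.6, -38.5, 3.6, -0.0, -0.1, -30.6]
[148.8, -51.4, 4.8, -0.0, -0.1, -40.7]
[186.0, -64.2, 6.0, -0.0, -0.2, -50.9]
```

```bash
python3 -m crank '[[37,-13,1,0,0,-10,1],[74,-26,2,0,0,-20,1],[112,-38,4,0,0,-30,1],[149,-51,5,0,0,-40,1],[186,-64,6,0,0,-50,1]]'; python3 g.py 5 .44 .2 .25 190 0
```

```text
time: 15.1
ee_pos: [0.5103, 0.0613, 0.2512]
tool_rot: [0.27, 0.963, 0.0, -0.005]
wrist_force: [0.8, 0.3, 0.6]
finger_gap: 0.0852
t 15.1 now [0.5103 0.0613 0.2512] yaw 148.7 q [-0.02 -0.02  1.87  0.    1.3  -1.04] F [0.8 0.3 0.6] gap 0.0852
total [132.2  81.9   2.3] [  0.1  -0.6 -41.3]
[26.4, 16.4, 0.5, 0.0, -0.1, -8.3]
[52.9, 32.7, 0.9, 0.0, -0.2, -16.5]
[79.3, 49.1, 1.4, 0.1, -0.4, -24.8]
[105.7, 65.5, 1.9, 0.1, -0.5, -33.1]
[132.2, 81.9, 2.3, 0.1, -0.6, -41.3]
```

```bash
python3 -m crank '[[26,16,0,0,0,-8,1],[53,33,1,0,0,-16,1],[79,49,1,0,0,-25,1],[106,65,2,0,0,-33,1],[132,82,2,0,0,-41,1]]'; python3 -m crank '[[0,0,0,0,0,0,1],[0,0,0,0,0,0,1],[0,0,0,0,0,0,1],[0,0,0,0,0,0,1],[0,0,0,0,0,0,1]]';python3 m.py wrist w7.png spring0 rod0; python3 g.py 5 .44 .2 .25 190 0
```

```text
time: 15.72
ee_pos: [0.4411, 0.1998, 0.2501]
tool_rot: [-0.084, 0.996, 0.001, -0.005]
wrist_force: [0.2, 0.4, 0.5]
finger_gap: 0.0855
time: 16.35
ee_pos: [0.4432, 0.1989, 0.2522]
tool_rot: [-0.081, 0.997, 0.002, -0.003]
wrist_force: [-0.0, -0.7, 0.0]
finger_gap: 0.0857
16.35
spring0 0.97 [452, 146, 479, 184] 539 z [0.    0.023 0.028] med [0.399 0.381 0.023] rect mm [402. 386.] [50. 36.] 3.8
spring0 0.87 [235, 127, 261, 168] 568 z [-0.001  0.022  0.028] med [0.423 0.115 0.022] rect mm [428. 112.] [53. 28.] 15.2
spring0 0.7 [308, 136, 334, 177] 351 z [0.    0.025 0.029] med [0.42  0.203 0.025] rect mm [422. 199.] [50. 26.] 1.3
spring0 0.62 [0, 38, 87, 100] 4374 z [0.007 0.056 0.066] med [ 0.376 -0.095  0.056] rect mm [ 376. -138.] [ 63. 111.] 6.0
spring0 0.58 [380, 151, 411, 192] 545 z [-0.001  0.021  0.028] med [0.424 0.3   0.021] rect mm [426. 300.] [32. 49.] 80.4
rod0 0.59 [197, 222, 406, 368] 22014 z [0.01  0.019 0.111] med [0.608 0.217 0.019] rect mm [542. 192.] [229. 271.] 9.4
t 16.5 now [0.4431 0.1992 0.2522] yaw -170.7 q [ 0.28 -0.09  1.93  0.    1.3  -1.46] F [-0.4 -0.5  0.1] gap 0.0851
total [2.9 1.3 2.2] [ 0.2 -0.3 -0.7]
[0.6, 0.3, 0.4, 0.0, -0.1, -0.1]
[1.1, 0.5, 0.9, 0.1, -0.1, -0.3]
[1.7, 0.8, 1.3, 0.1, -0.2, -0.4]
[2.3, 1.0, 1.8, 0.2, -0.2, -0.5]
[2.9, 1.3, 2.2, 0.2, -0.3, -0.7]
```

View pics/w7.png

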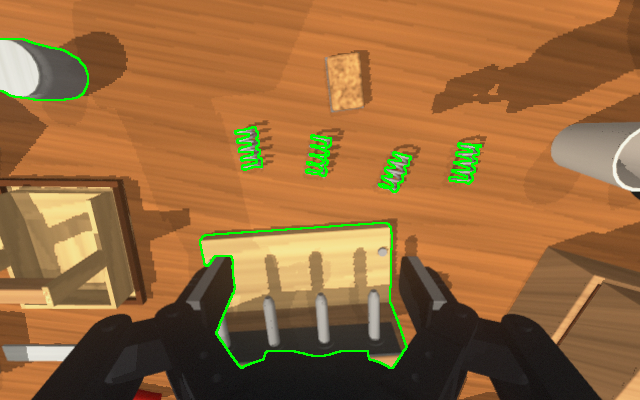

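```bash
cat > jig.py <<'E'
from h import *
from scipy.optimize import least_squares
def fit(n,zlo=.088,zhi=.1):
    o,im,d=snap(n); P=pts(n,o,d,np.ones_like(d,bool))
    s=(P[:,2]>zlo)&(P[:,2]<zhi)&(P[:,0]>.52)&(P[:,0]<.72)&(P[:,1]>.05)&(P[:,1]<.36)
    Q=P[s]
    def res(q):
        c,sn=np.cos(q[2]),np.sin(q[2]); L=(Q[:,:2]-q[:2])@np.array([[c,-sn],[sn,c]])
        k=np.clip(np.round(L[:,1]/.062-.5)+.5,-1.5,1.5)
        w=(L[:,0]>-.045)&(L[:,0]<.02)
        return np.where(w,L[:,1]-k*.062,.02)
    best=min((least_squares(res,[.612,y,np.radians(13.5)],loss='soft_l1',f_scale=.003) for y in np.arange(.18,.23,.01)),key=lambda q:q.cost)
    q=best.x; c,sn=np.cos(q[2]),np.sin(q[2]); L=(Q[:,:2]-q[:2])@np.array([[c,-sn],[sn,c]])
    k=np.clip(np.round(L[:,1]/.062-.5)+.5,-1.5,1.5); ok=(abs(L[:,1]-k*.062)<.007)
    print(n,len(Q),ok.sum(),'origin',q[:2].round(4),'yaw',np.degrees(q[2]).round(2),'cost',best.cost.round(5))
    for kk in(-1.5,-.5,.5,1.5):
        m=ok&(k==kk)
        if m.sum()>5: print(kk,m.sum(),'ymean %.4f'%(L[m,1].mean()-kk*.062),'x 1..99%',np.percentile(L[m,0],[1,99]).round(4),'z98 %.4f'%np.percentile(Q[m,2],98))
    # block top
    B=P[(abs(P[:,2]-.115)<.005)&(P[:,0]>.6)&(P[:,0]<.76)&(P[:,1]>.05)&(P[:,1]<.38)]
    if len(B)>50:
        LB=(B[:,:2]-q[:2])@np.array([[c,-sn],[sn,c]]); print('block x',np.percentile(LB[:,0],[1,99]).round(4),'y',np.percentile(LB[:,1],[.5,99.5]).round(4),[np.round(np.array(v),2) for v in cv2.minAreaRect(np.ascontiguousarray(B[:,:2]*1000,dtype=np.float32))])
    T=P[(P[:,2]>.012)&(P[:,2]<.024)&(P[:,0]>.48)&(P[:,0]<.66)&(P[:,1]>.05)&(P[:,1]<.38)]
    LT=(T[:,:2]-q[:2])@np.array([[c,-sn],[sn,c]]); print('foot x',np.percentile(LT[:,0],[.5,99]).round(4),'y',np.percentile(LT[:,1],[.5,99.5]).round(4))
if __name__=='__main__':
    for n in('wrist','top','scene'): fit(n)
E
python3 jig.py
```

```text
wrist 3190 1964 origin [0.6213 0.2071] yaw 14.99 cost 0.0733
-1.5 231 ymean 0.0022 x 1..99% [-0.0265  0.0178] z98 0.0963
-0.5 588 ymean 0.0005 x 1..99% [-0.0479  0.0198] z98 0.0989
0.5 580 ymean -0.0002 x 1..99% [-0.0468  0.0216] z98 0.0988
1.5 565 ymean -0.0009 x 1..99% [-0.0447  0.0235] z98 0.0990
block x [0.0192 0.0417] y [-0.0739  0.1176] [array([645.52, 235.83]), array([ 21.87, 194.81]), np.float64(12.24)]
foot x [-0.0967  0.0254] y [-0.1262  0.128 ]
top 623 489 origin [0.6254 0.2054] yaw 12.64 cost 0.00935
-1.5 171 ymean 0.0002 x 1..99% [-0.0458  0.0195] z98 0.0978
-0.5 178 ymean 0.0002 x 1..99% [-0.0486  0.0803] z98 0.0983
0.5 137 ymean -0.0006 x 1..99% [-0.0492  0.0562] z98 0.0991
block x [0.0188 0.0706] y [-0.1271  0.1287] [array([669.15, 216.15]), array([ 54.68, 259.42]), np.float64(12.9)]
foot x [-0.0948  0.021 ] y [-0.1294  0.0415]
scene 753 505 origin [0.6205 0.2014] yaw 13.35 cost 0.01891
-1.5 108 ymean 0.0004 x 1..99% [-0.0414  0.0791] z98 0.0996
-0.5 136 ymean 0.0000 x 1..99% [-0.0399  0.0863] z98 0.0993
0.5 130 ymean -0.0000 x 1..99% [-0.0412  0.0873] z98 0.0996
1.5 131 ymean -0.0010 x 1..99% [-0.0428  0.0862] z98 0.0991
block x [0.0257 0.079 ] y [-0.1272  0.1289] [array([670.77, 216.08]), array([ 56.55, 261.73]), np.float64(13.79)]
foot x [-0.089   0.0067] y [-0.128   0.1273]
```

```bash
cat > sp.py <<'E'
from h import *
import sys
def springs(n):
    o,im,d=snap(n); out=[]
    for r in robot.trace('spring0',n):
        if r['conf']<.3: continue
        m=np.array(r['pixels']); P=pts(n,o,d,m)
        if len(P)<20: continue
        T=P[(P[:,2]>.016)&(P[:,2]<.034)]
        if len(T)<20 or len(T)>6000: continue
        # pixels -> plane z=0.024 (upper coils)
        v,u=np.nonzero(m); Q=atz(n,o,np.c_[u,v],.02)
        rc=cv2.minAreaRect(np.ascontiguousarray(Q[:,:2]*1000,dtype=np.float32))
        X=T[:,:2]; c=X.mean(0); w,V=np.linalg.eigh(np.cov((X-c).T)); a=V[:,1]*np.sign(V[0,1])
        L=(X-c)@V; ctr=c+V@((np.percentile(L,1,axis=0)+np.percentile(L,99,axis=0))/2)
        print(n,round(r['conf'],2),'ctr',ctr.round(4),'yaw %.1f'%np.degrees(np.arctan2(a[1],a[0])),'size',np.ptp(np.percentile(L,[1,99],axis=0),axis=0).round(3),'mask',np.round(rc[0],1),np.round(rc[1]),round(rc[2],1))
    return
for n in sys.argv[1:]: springs(n)
E
python3 sp.py wrist top
```

```text
wrist 0.79 ctr [0.4245 0.2969] yaw -11.3 size [0.024 0.045] mask [425.4 296.6] [25. 48.] 77.8
wrist 0.67 ctr [0.3997 0.3807] yaw 3.8 size [0.025 0.046] mask [400.1 379.9] [48. 30.] 4.2
wrist 0.58 ctr [0.425 0.113] yaw 13.6 size [0.025 0.047] mask [425.6 113.6] [49. 27.] 15.4
top 0.65 ctr [0.4269 0.1963] yaw 13.3 size [0.016 0.036] mask [424.4 197.4] [42. 18.] 3.0
top 0.63 ctr [0.4264 0.2958] yaw -6.6 size [0.02  0.044] mask [426.4 295.6] [21. 45.] 77.2
top 0.6 ctr [0.4267 0.1141] yaw 20.9 size [0.015 0.043] mask [427.3 113.6] [44. 16.] 15.3
```

```bash
python3 g.py 4 .4255 .1125 .10 195 0
```

```text
t 16.85 now [0.4429 0.1994 0.2521] yaw -170.6 q [ 0.28 -0.09  1.93  0.    1.3  -1.46] F [ 0.2  0.  -0.4] gap 0.0856
total [ 30.5 -83.5 152. ] [ 0.2 -0.3 -5.6]
[7.6, -20.9, 38.0, 0.1, -0.1, -1.4]
[15.2, -41.8, 76.0, 0.1, -0.1, -2.8]
[22.9, -62.6, 114.0, 0.2, -0.2, -4.2]
[30.5, -83.5, 152.0, 0.2, -0.3, -5.6]
[30.5, -83.5, 152.0, 0.2, -0.3, -5.6]
```

```bash
python3 -m crank '[[8,-21,38,0,0,-1,0.8],[15,-42,76,0,0,-3,0.8],[23,-63,114,0,0,-4,0.8],[30,-83,152,0,0,-5.5,0.8],[30,-83,152,0,0,-5.5,0.8]]'; python3 m.py wrist w8.png spring0;  python3 sp.py wrist; python3 g.py 4 .4255 .1125 .0235 195 0
```

```text
time: 17.48
ee_pos: [0.4224, 0.112, 0.097]
tool_rot: [-0.128, 0.992, 0.002, -0.007]
wrist_force: [0.1, 0.6, 0.1]
finger_gap: 0.0685
17.475
spring0 0.96 [608, 244, 637, 305] 669 z [0.003 0.014 0.026] med [0.413 0.371 0.014] rect mm [404. 380.] [51. 27.] 4.0
spring0 0.9 [293, 192, 333, 256] 1811 z [-0.     0.02   0.028] med [0.428 0.112 0.02 ] rect mm [431. 113.] [59. 30.] 17.9
spring0 0.86 [404, 212, 455, 278] 1229 z [-0.     0.023  0.028] med [0.418 0.199 0.023] rect mm [420. 188.] [68. 52.] 83.7
spring0 0.58 [498, 243, 570, 308] 1682 z [-0.     0.019  0.028] med [0.424 0.294 0.019] rect mm [432. 307.] [51. 57.] 80.1
wrist 0.77 ctr [0.405  0.3715] yaw 10.6 size [0.011 0.039] mask [407.7 363.4] [60. 28.] 34.0
wrist 0.75 ctr [0.4193 0.198 ] yaw 2.2 size [0.026 0.044] mask [420.7 196.1] [30. 51.] 89.9
wrist 0.73 ctr [0.4253 0.1115] yaw 13.8 size [0.026 0.047] mask [426.5 111.8] [51. 26.] 16.3
wrist 0.64 ctr [0.4254 0.2952] yaw -12.1 size [0.025 0.047] mask [425.  291.8] [38. 50.] 79.0
t 17.68 now [0.428  0.1138 0.102 ] yaw -165.1 q [ 0.1   0.02  2.14  0.    0.98 -1.73] F [ 0.5 -0.5  0.3] gap 0.0684
total [ 2.7 -0.9 78.5] [ 0.2 -0.  -0.1]
[0.7, -0.2, 19.6, 0.1, -0.0, -0.0]
[1.3, -0.5, 39.3, 0.1, -0.0, -0.1]
[2.0, -0.7, 58.9, 0.2, -0.0, -0.1]
[2.7, -0.9, 78.5, 0.2, -0.0, -0.1]
[2.7, -0.9, 78.5, 0.2, -0.0, -0.1]
```

View pics/w8.png

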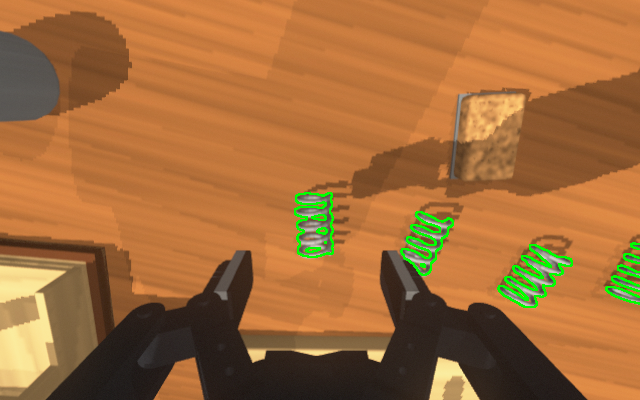

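Spring A sits at (314,225), upright and midway between the jaws. Descending to grip.

```bash
python3 -m crank '[[1,-1,25,0,0,0,0.8],[2,-1,50,0,0,0,0.8],[2,-1,70,0,0,0,0.8],[2,-1,78,0,0,0,0.8],[2,-1,78,0,0,0,0.8]]'; python3 g.py 4 .4255 .1125 .0235 195 0|head -2;  python3 -m crank '[[0,0,0,0,0,0,0],[0,0,0,0,0,0,0],[0,0,0,0,0,0,0],[0,0,0,0,0,0,0],[0,0,0,0,0,0,0]]'
```

```text
time: 18.3
ee_pos: [0.4246, 0.1123, 0.0227]
tool_rot: [-0.129, 0.992, 0.002, -0.002]
wrist_force: [0.2, -0.1, 0.2]
finger_gap: 0.0684
t 18.3 now [0.4246 0.1123 0.0227] yaw -165.1 q [ 0.1   0.17  2.17  0.01  0.8  -1.74] F [ 0.2 -0.1  0.2] gap 0.0684
total [-0.9  0.  -0.8] [ 0.2 -0.2 -0.1]
time: 18.92
ee_pos: [0.4248, 0.1118, 0.0229]
tool_rot: [-0.129, 0.992, 0.002, -0.002]
wrist_force: [-1.2, -0.8, 5.5]
finger_gap: 0.0243
```

```bash
python3 -m crank '[[0,0,-20,0,0,0,0],[0,0,-40,0,0,0,0],[0,0,-60,0,0,0,0],[0,0,-80,0,0,0,0],[0,0,-100,0,0,0,0]]'; python3 m.py wrist w9.png spring0; python3 m.py scene s9.png spring0
```

```text
time: 19.55
ee_pos: [0.4239, 0.1115, 0.1223]
tool_rot: [-0.129, 0.992, 0.002, -0.003]
wrist_force: [-0.0, 0.2, 0.6]
finger_gap: 0.0242
19.55
spring0 0.91 [484, 227, 547, 286] 1337 z [-0.     0.019  0.028] med [0.423 0.296 0.019] rect mm [430. 304.] [45. 55.] 79.9
spring0 0.78 [391, 199, 439, 259] 1279 z [-0.     0.021  0.028] med [0.422 0.198 0.021] rect mm [426. 204.] [38. 59.] 89.0
spring0 0.74 [232, 312, 492, 397] 3143 z [0.004 0.018 0.02 ] med [0.556 0.16  0.018] rect mm [503. 194.] [215. 266.] 4.4
spring0 0.71 [584, 230, 637, 284] 1648 z [-0.     0.017  0.028] med [0.403 0.379 0.017] rect mm [405. 393.] [60. 53.] 5.7
spring0 0.62 [291, 226, 347, 325] 3484 z [0.    0.122 0.127] med [0.423 0.112 0.122] rect mm [470. 128.] [145.  45.] 9.7
spring0 0.27 [1, 234, 125, 399] 17033 z [0.006 0.013 0.089] med [ 0.584 -0.101  0.013] rect mm [541. -82.] [149. 322.] 65.6
19.65
spring0 0.65 [361, 169, 365, 179] 51 z [-0.003  0.11   0.132] med [0.443 0.121 0.11 ] rect mm [393. 140.] [ 20. 147.] 68.6
spring0 0.61 [413, 171, 425, 193] 192 z [-0.003  0.012  0.03 ] med [0.428 0.299 0.012] rect mm [416. 302.] [35. 83.] 76.1
```

View pics/w9.png

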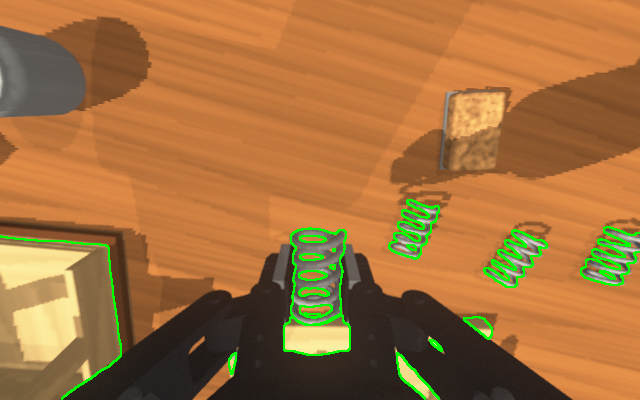

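View pics/s9.png

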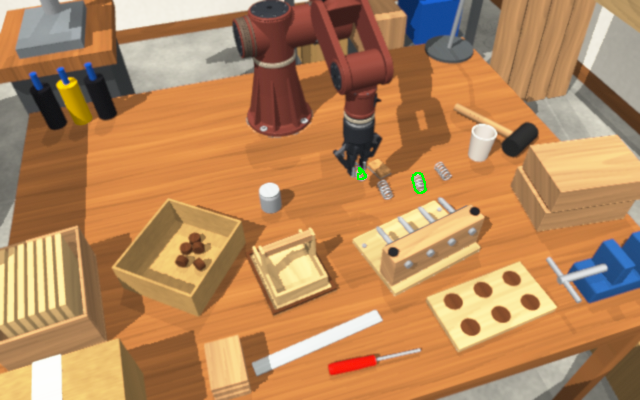

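The held spring shows at (316,275), level and straight between the pads, with its axis about 9 mm below the TCP. The scene view shows five plugs in the box.

```bash
cat > jp.py <<'E'
# jp.py n rod jx tz [yawoff]: rows to put TCP at jig x=jx (mm), tcp z (mm)
import sys,subprocess,numpy as np,json,os
J=json.load(open('jig.json')) if os.path.exists('jig.json') else dict(x=.615,y=.203,yaw=13.3)
n,k,jx,tz=int(sys.argv[1]),int(sys.argv[2]),float(sys.argv[3])/1000,float(sys.argv[4])/1000
yo=float(sys.argv[5])/1000 if len(sys.argv)>5 else 0
a=np.radians(J['yaw']);c,s=np.cos(a),np.sin(a); jy=-.093+.062*k+yo
x=J['x']+jx*c-jy*s; y=J['y']+jx*s+jy*c
subprocess.run(['python3','g.py',str(n),f'{x:.4f}',f'{y:.4f}',f'{tz:.4f}',str(180+J['yaw'])])
E
python3 - <<'E'
from h import *
o,im,d=snap('wrist'); P=pts('wrist',o,d,np.ones_like(d,bool)); R=Rn.from_quat(o['tool_rot'])
L=R.inv().apply(P-o['ee_pos'])*1000
m=(abs(L[:,1])<13)&(L[:,2]>-8)&(L[:,2]<22)&(abs(L[:,0])<45); Q=L[m]
for a in range(-32,32,8):
    s=(Q[:,0]>a)&(Q[:,0]<=a+8)
    if s.sum()>5: print(a,s.sum(),'z top',np.percentile(Q[s,2],3).round(1),'y',np.percentile(Q[s,1],[3,97]).round(1))
print(np.percentile(Q[:,0],[1,99]))
E
python3 jp.py 4 0 -80 130
```

```text
-32 96 z top 1.5 y [-10.1  12.5]
-24 600 z top -4.8 y [-12.2  12.3]
-16 472 z top -4.9 y [-12.   11.2]
-8 446 z top -7.1 y [-12.   12.2]
0 590 z top -5.5 y [-12.   12.2]
8 709 z top -5.4 y [-12.5  12.6]
16 747 z top -4.7 y [-11.7  12. ]
[-24.98407012  22.37125451]
t 19.8 now [0.4236 0.1114 0.1211] yaw -165.2 q [ 0.09 -0.02  2.14  0.    1.03 -1.74] F [-0.2  0.6  0.1] gap 0.0241
total [-125.9  -51.2   -9.9] [ 0.3 -0.4  1.5]
[-31.5, -12.8, -2.5, 0.1, -0.1, 0.4]
[-62.9, -25.6, -5.0, 0.1, -0.2, 0.8]
[-94.4, -38.4, -7.4, 0.2, -0.3, 1.2]
[-125.9, -51.2, -9.9, 0.3, -0.4, 1.5]
[-125.9, -51.2, -9.9, 0.3, -0.4, 1.5]
```

```bash
python3 -m crank '[[-31,-13,-2,0,0,0,0],[-63,-26,-5,0,0,1,0],[-94,-38,-7,0,0,1,0],[-125,-51,-9,0,0,1.5,0],[-125,-51,-9,0,0,1.5,0]]'; python3 m.py wrist w10.png rod0; python3 jig.py
```

```text
time: 20.42
ee_pos: [0.5599, 0.0937, 0.129]
tool_rot: [-0.116, 0.993, 0.002, -0.003]
wrist_force: [-0.5, 0.9, -0.6]
finger_gap: 0.0244
20.425
rod0 0.93 [271, 192, 640, 400] 37986 z [0.01  0.018 0.104] med [0.581 0.235 0.018] rect mm [596. 294.] [476. 192.] 85.0
wrist 4993 3860 origin [0.6217 0.2026] yaw 12.89 cost 0.0701
-1.5 646 ymean 0.0016 x 1..99% [-0.0427 -0.0044] z98 0.0957
-0.5 226 ymean 0.0018 x 1..99% [-0.0048  0.019 ] z98 0.0960
0.5 870 ymean -0.0002 x 1..99% [-0.0464 -0.0147] z98 0.0957
1.5 2118 ymean -0.0009 x 1..99% [-0.0467  0.0209] z98 0.0989
foot x [-0.094   0.0238] y [-0.1252  0.1301]
top 468 372 origin [0.6239 0.2059] yaw 13.26 cost 0.00618
-0.5 76 ymean -0.0001 x 1..99% [-0.0446 -0.0157] z98 0.0978
0.5 121 ymean 0.0010 x 1..99% [-0.0392  0.0687] z98 0.0989
1.5 175 ymean -0.0006 x 1..99% [-0.0489  0.0349] z98 0.0977
block x [0.0196 0.0722] y [0.0016 0.1285] [array([654.43, 278.47]), array([ 54.98, 132.02]), np.float64(13.19)]
foot x [-0.0943  0.0227] y [-0.0395  0.1295]
scene 738 502 origin [0.6196 0.2012] yaw 13.6 cost 0.01856
-1.5 116 ymean 0.0001 x 1..99% [-0.039   0.0808] z98 0.0991
-0.5 133 ymean 0.0001 x 1..99% [-0.0398  0.0873] z98 0.0995
0.5 122 ymean -0.0002 x 1..99% [-0.0372  0.0872] z98 0.0980
1.5 131 ymean -0.0013 x 1..99% [-0.0422  0.0878] z98 0.0992
block x [0.0261 0.0796] y [-0.1274  0.1279] [array([670.22, 215.27]), array([ 57.38, 261.  ]), np.float64(13.53)]
foot x [-0.0879  0.006 ] y [-0.1277  0.1289]
```

View pics/w10.png

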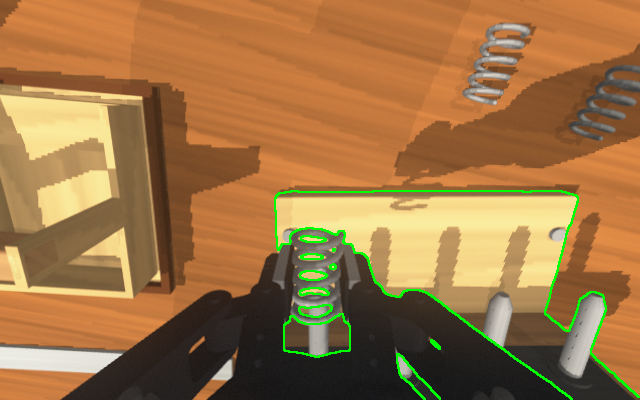

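```bash
cat > rodrel.py <<'E'
from h import *
o,im,d=snap('wrist'); v,u=np.mgrid[0:400,0:640]
P=pts('wrist',o,d,np.ones_like(d,bool)); vv,uu=np.nonzero(d>0); R=Rn.from_quat(o['tool_rot'])
L=R.inv().apply(P-o['ee_pos'])*1000
zr=(o['ee_pos'][2]-.095)*1000
# tool x of rods is negative (ahead)
m=(L[:,0]<-24)&(L[:,0]>-120)&(abs(L[:,1])<20)&(L[:,2]>zr-6)&(L[:,2]<zr+12); Q=L[m]
print('n',len(Q),'rod top z rel',zr)
for a in range(-120,-20,8):
    s=(Q[:,0]>a)&(Q[:,0]<=a+8)
    if s.sum()>8: print(a,s.sum(),'y',np.percentile(Q[s,1],[3,50,97]).round(1),'mid %.1f'%np.percentile(Q[s,1],[3,97]).mean(),'ztop %.1f'%np.percentile(Q[s,2],3))
m=(abs(L[:,1])<16)&(L[:,2]>-8)&(L[:,2]<12)&(abs(L[:,0])<30); Q=L[m]
print('spring y',np.percentile(Q[:,1],[2,98]).round(1),'x',np.percentile(Q[:,0],[1,99]).round(1),'top',np.percentile(Q[:,2],3).round(1))
cv2.imwrite('pics/crop.png',cv2.resize(im[190:390,210:430,::-1],None,fx=2.7,fy=2.7,interpolation=cv2.INTER_CUBIC))
E
python3 rodrel.py; cp pics/crop.png pics/c1.png
```

```text
n 794 rod top z rel 34.04821947336531
-88 105 y [-6.7  0.5  7. ] mid 0.1 ztop 32.9
-80 183 y [-6.5 -0.2  6.9] mid 0.2 ztop 32.9
-72 192 y [-6.5  0.1  6.8] mid 0.1 ztop 33.0
-64 134 y [-5.7  0.5  6. ] mid 0.1 ztop 33.0
-56 103 y [-6.3 -0.9  6.6] mid 0.1 ztop 33.5
-48 76 y [-4.9  0.5  5.2] mid 0.1 ztop 34.6
spring y [-14.5  14.6] x [-23.9  22.4] top -5.7
```

View pics/c1.png

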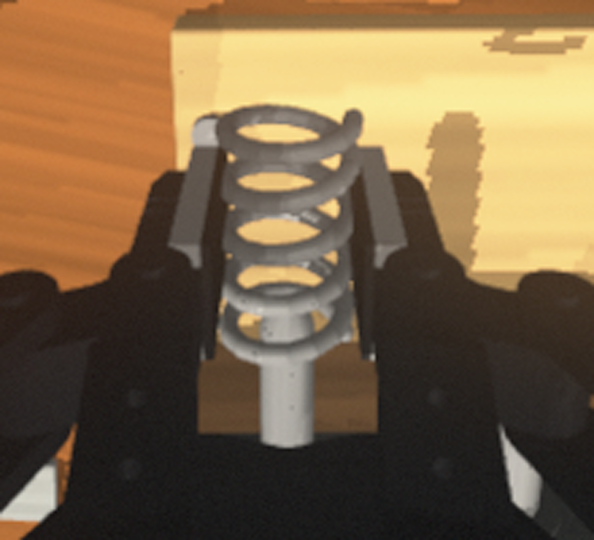

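Spring and rod0 agree laterally (rod mid at tool y = 0.1 mm, parallel). Lowering 31 mm to the rod's height.

```bash
python3 -m crank '[[0,0,10,0,0,0,0],[0,0,20,0,0,0,0],[0,0,31,0,0,0,0],[0,0,31,0,0,0,0],[0,0,31,0,0,0,0]]'; python3 rodrel.py; cp pics/crop.png pics/c2.png; python3 jp.py 4 0 2 97
```

```text
time: 21.35
ee_pos: [0.5582, 0.0943, 0.099]
tool_rot: [-0.116, 0.993, 0.002, -0.003]
wrist_force: [0.1, -0.0, -1.0]
finger_gap: 0.024
n 628 rod top z rel 4.037158109708547
-56 178 y [-6.   0.9  7.4] mid 0.7 ztop 3.0
-48 390 y [-4.8  0.4  6.1] mid 0.6 ztop 4.1
-32 51 y [-13.4   8.9  13.1] mid -0.1 ztop 0.8
spring y [-14.5  14.6] x [-23.8  22.4] top -5.8
t 21.4 now [0.5585 0.0943 0.0994] yaw -166.7 q [ 0.04  0.27  1.86  0.    1.02 -1.76] F [-0.5  0.2  0.8] gap 0.0245
total [-82.   -0.2   2. ] [ 0.2 -0.3  0. ]
[-20.5, -0.1, 0.5, 0.1, -0.1, 0.0]
[-41.0, -0.1, 1.0, 0.1, -0.1, 0.0]
[-61.5, -0.2, 1.5, 0.2, -0.2, 0.0]
[-82.0, -0.2, 2.0, 0.2, -0.3, 0.0]
[-82.0, -0.2, 2.0, 0.2, -0.3, 0.0]
```

View pics/c2.png

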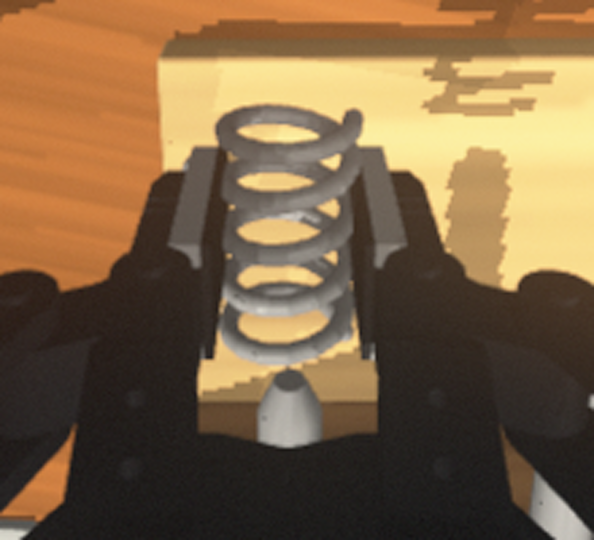

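The rod tip sits just ahead of the spring at crop (290,380), centred. Threading on, first 35 mm.

```bash
python3 -m crank '[[0,0.5,2,0,0,0,0],[-8,0.5,2,0,0,0,0],[-17,0.5,2,0,0,0,0],[-26,0.5,2,0,0,0,0],[-35,0.5,2,0,0,0,0]]'; python3 rodrel.py; cp pics/crop.png pics/c3.png; python3 jp.py 4 0 2 97
```

```text
time: 22.02
ee_pos: [0.5929, 0.1031, 0.097]
tool_rot: [-0.116, 0.993, 0.002, -0.003]
wrist_force: [0.6, -0.2, -0.1]
finger_gap: 0.0244
n 791 rod top z rel 2.012407568107555
-56 90 y [-6.6  0.1  6.7] mid 0.1 ztop 1.5
-48 283 y [-6.4  0.3  6.6] mid 0.1 ztop 1.2
-40 280 y [-6.3  0.1  6.5] mid 0.1 ztop 1.4
-32 138 y [-13.    0.9  13. ] mid -0.0 ztop 1.0
spring y [-14.2  14.2] x [-26.4  22.4] top -5.3
t 22.07 now [0.5942 0.1032 0.0973] yaw -166.7 q [ 0.05  0.34  1.77  0.    1.03 -1.75] F [ 1.5  0.  -0.5] gap 0.0243
total [-45.2  -0.7   0.2] [ 0.2 -0.2  0. ]
[-11.3, -0.2, 0.0, 0.1, -0.0, 0.0]
[-22.6, -0.3, 0.1, 0.1, -0.1, 0.0]
[-33.9, -0.5, 0.1, 0.2, -0.1, 0.0]
[-45.2, -0.7, 0.2, 0.2, -0.2, 0.0]
[-45.2, -0.7, 0.2, 0.2, -0.2, 0.0]
```

View pics/c3.png

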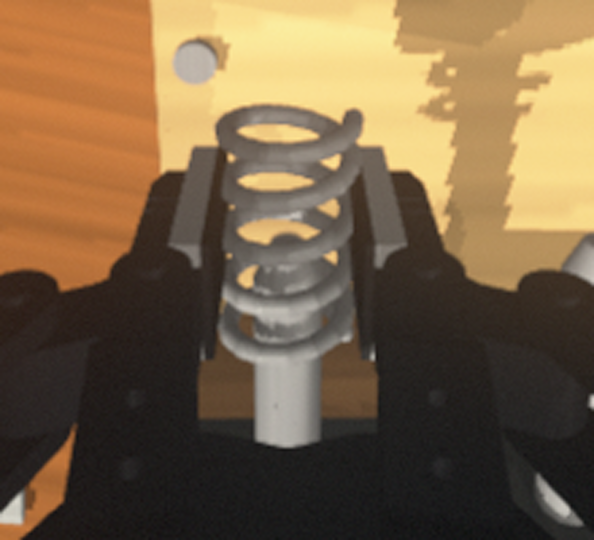

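The rod is inside the spring with no side force. Pushing on towards the collar.

```bash
python3 -m crank '[[-10,0,0,0,0,0,0],[-20,0,0,0,0,0,0],[-30,0,0,0,0,0,0],[-38,0,0,0,0,0,0],[-42,0,0,0,0,0,0]]'; python3 -m crank '[[-1,0,0,0,0,0,0],[-2,0,0,0,0,0,0],[-3,0,0,0,0,0,0],[-4,0,0,0,0,0,0],[-4,0,0,0,0,0,0]]';python3 rodrel.py; cp pics/crop.png pics/c4.png
```

```text
time: 22.7
ee_pos: [0.6335, 0.1127, 0.0968]
tool_rot: [-0.116, 0.993, 0.002, -0.003]
wrist_force: [-0.8, 0.1, -0.0]
finger_gap: 0.0241
time: 23.32
ee_pos: [0.6342, 0.1129, 0.0962]
tool_rot: [-0.116, 0.993, 0.002, -0.006]
wrist_force: [-7.2, -1.7, 3.5]
finger_gap: 0.0242
n 1033 rod top z rel 1.1539119077629278
-32 1030 y [-16.1   1.4  16.3] mid 0.1 ztop -4.6
spring y [-13.7  13.8] x [-29.8  29.1] top -5.4
```

View pics/c4.png

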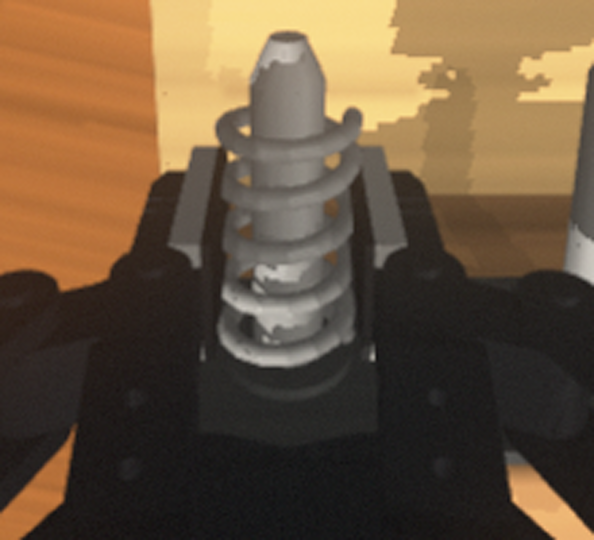

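Contact at −7 N with the spring against the collar. Releasing with a small opening, then going up.

```bash
python3 -m crank '[[0,0,0,0,0,0,0.5],[0,0,0,0,0,0,0.5],[0,0,0,0,0,0,0.5],[0,0,0,0,0,0,0.5],[0,0,0,0,0,0,0.5]]'; python3 rodrel.py; cp pics/crop.png pics/c5.png;python3 -m crank '[[0,0,-10,0,0,0,0.5],[0,0,-25,0,0,0,0.5],[0,0,-45,0,0,0,0.5],[0,0,-65,0,0,0,0.5],[0,0,-90,0,0,0,0.5]]'; python3 m.py wrist w11.png spring0
```

```text
time: 24.0
ee_pos: [0.637, 0.1135, 0.0968]
tool_rot: [-0.116, 0.993, 0.002, -0.003]
wrist_force: [-0.3, -0.3, -0.2]
finger_gap: 0.043
n 1423 rod top z rel 1.8064273991864888
-32 1423 y [-19.1   0.8  18.9] mid -0.1 ztop -4.0
spring y [-13.9  13.9] x [-28.5  28.8] top -6.3
time: 24.68
ee_pos: [0.6374, 0.1132, 0.1886]
tool_rot: [-0.116, 0.993, 0.002, -0.002]
wrist_force: [-0.2, 0.3, -0.5]
finger_gap: 0.0426
24.675
spring0 0.79 [540, 0, 591, 46] 1269 z [-0.     0.013  0.028] med [0.436 0.297 0.013] rect mm [431. 302.] [40. 47.] 78.7
spring0 0.7 [446, 0, 475, 15] 188 z [0.001 0.007 0.017] med [0.446 0.204 0.007] rect mm [443. 199.] [26. 11.] 87.7
spring0 0.66 [299, 178, 336, 240] 1027 z [0.075 0.096 0.1  ] med [0.633 0.114 0.096] rect mm [640. 115.] [58. 33.] 19.8
```

View pics/w11.png

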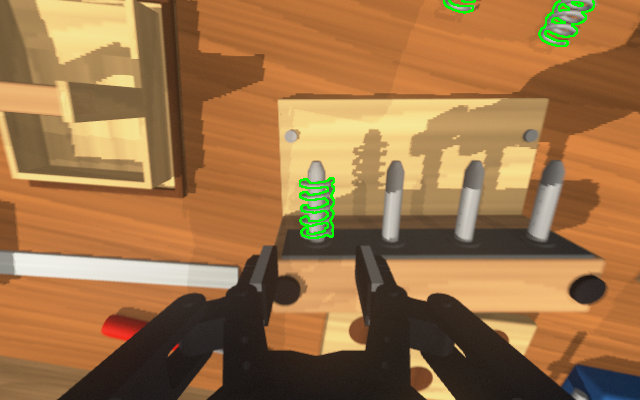

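Spring A is home on rod0, at (317,208) against the collar. Next is spring B.

```bash
python3 g.py 5 .421 .198 .13 184 0
```

```text
t 24.77 now [0.6404 0.1134 0.1923] yaw -166.7 q [ 0.07  0.32  1.6   0.    1.22 -1.74] F [ 0.4 -0.1  0.3] gap 0.0427
total [194.2 132.7  61.9] [0.2 0.2 9.4]
[38.8, 26.5, 12.4, 0.0, 0.0, 1.9]
[77.7, 53.1, 24.8, 0.1, 0.1, 3.7]
[116.5, 79.6, 37.2, 0.1, 0.1, 5.6]
[155.3, 106.2, 49.5, 0.1, 0.2, 7.5]
[194.2, 132.7, 61.9, 0.2, 0.2, 9.4]
```

```bash
python3 -m crank '[[39,26,10,0,0,2,0.8],[78,53,24,0,0,4,0.8],[117,80,37,0,0,6,0.8],[155,106,50,0,0,7.5,0.8],[194,132,62,0,0,9,0.8]]'; python3 m.py wrist w12.png spring0;  python3 sp.py wrist; python3 g.py 4 .421 .198 .0235 184 0
```

```text
time: 25.4
ee_pos: [0.4161, 0.1974, 0.1257]
tool_rot: [-0.037, 0.999, 0.002, -0.003]
wrist_force: [0.0, 0.3, -0.5]
finger_gap: 0.0683
25.4
spring0 0.76 [300, 183, 339, 244] 1361 z [-0.     0.021  0.028] med [0.42  0.199 0.021] rect mm [426. 200.] [30. 60.] 89.8
spring0 0.73 [404, 197, 455, 251] 1015 z [-0.     0.023  0.028] med [0.423 0.296 0.023] rect mm [428. 301.] [37. 54.] 78.3
spring0 0.65 [507, 178, 556, 232] 1377 z [-0.     0.021  0.028] med [0.402 0.379 0.021] rect mm [405. 389.] [59. 43.] 3.5
wrist 0.7 ctr [0.4248 0.2964] yaw -11.1 size [0.025 0.047] mask [425.2 294.8] [30. 50.] 80.3
wrist 0.63 ctr [0.3999 0.3802] yaw 2.4 size [0.025 0.047] mask [400.3 377.6] [51. 34.] 4.0
wrist 0.56 ctr [0.4199 0.1988] yaw -2.8 size [0.026 0.047] mask [420.7 198.7] [27. 52.] 87.8
t 25.6 now [0.417  0.1972 0.126 ] yaw -175.6 q [ 0.29  0.02  2.09  0.01  1.04 -1.36] F [-0.  -0.3  0.5] gap 0.0679
total [ -4.6   0.2 102.4] [ 0.2 -0.3  0.4]
[-1.2, 0.0, 25.6, 0.0, -0.1, 0.1]
[-2.3, 0.1, 51.2, 0.1, -0.2, 0.2]
[-3.5, 0.1, 76.8, 0.1, -0.2, 0.3]
[-4.6, 0.2, 102.4, 0.2, -0.3, 0.4]
[-4.6, 0.2, 102.4, 0.2, -0.3, 0.4]
```

View pics/w12.png

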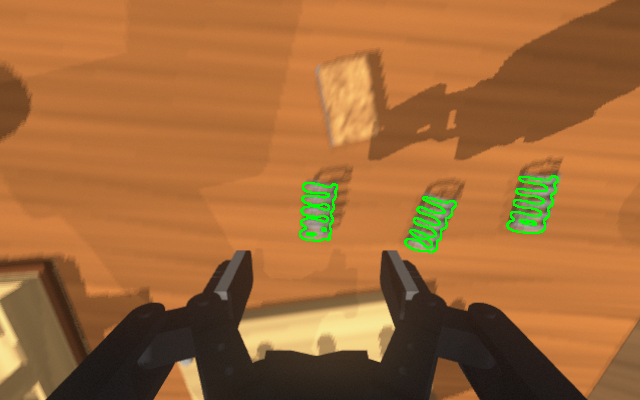

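```bash
python3 g.py 4 .4205 .1988 .0235 177.5 0 | sed -n 2p
```

```text
total [ -4.2   1.  102.4] [ 0.2 -0.3  6.9]
```

```bash
python3 -m crank '[[-2,1,25,0,0,3,0.8],[-4,1,50,0,0,7,0.8],[-4,1,75,0,0,7,0.8],[-4,1,102,0,0,7,0.8],[-4,1,102,0,0,7,0.8]]'; python3 g.py 4 .4205 .1988 .0235 177.5 0|head -2;  python3 -m crank '[[0,0,0,0,0,0,0],[0,0,0,0,0,0,0],[0,0,0,0,0,0,0],[0,0,0,0,0,0,0],[0,0,0,0,0,0,0]]'; python3 -m crank '[[0,0,-20,0,0,0,0],[0,0,-40,0,0,0,0],[0,0,-60,0,0,0,0],[0,0,-80,0,0,0,0],[0,0,-105,0,0,0,0]]'; python3 jp.py 5 1 -80 130
```

```text
time: 26.22
ee_pos: [0.4211, 0.1979, 0.023]
tool_rot: [0.024, 1.0, 0.001, -0.004]
wrist_force: [-0.3, -0.5, -0.5]
finger_gap: 0.0686
t 26.23 now [0.4211 0.1979 0.023 ] yaw 177.3 q [ 0.29  0.22  2.11  0.01  0.82 -1.24] F [-0.3 -0.5 -0.5] gap 0.0686
total [ 0.6  0.9 -0.5] [ 0.1 -0.5 -0.2]
time: 26.85
ee_pos: [0.4227, 0.1992, 0.0259]
tool_rot: [0.023, 1.0, 0.002, -0.001]
wrist_force: [-0.5, 0.8, 6.0]
finger_gap: 0.0242
time: 27.48
ee_pos: [0.421, 0.1982, 0.1296]
tool_rot: [0.023, 1.0, 0.001, -0.003]
wrist_force: [0.4, 0.3, 0.4]
finger_gap: 0.0238
t 27.48 now [0.421  0.1982 0.1296] yaw 177.4 q [ 0.29  0.02  2.08  0.01  1.05 -1.24] F [0.4 0.3 0.4] gap 0.0238
total [-125.2  -38.    -1.4] [  0.2  -0.4 -15.9]
[-25.0, -7.6, -0.3, 0.0, -0.1, -3.2]
[-50.1, -15.2, -0.5, 0.1, -0.2, -6.4]
[-75.1, -22.8, -0.8, 0.1, -0.2, -9.6]
[-100.2, -30.4, -1.1, 0.2, -0.3, -12.8]
[-125.2, -38.0, -1.4, 0.2, -0.4, -15.9]
```

```bash
python3 -m crank '[[-25,-8,0,0,0,-3,0],[-50,-15,0,0,0,-6,0],[-75,-23,0,0,0,-10,0],[-100,-30,-1,0,0,-13,0],[-125,-38,-1,0,0,-16,0]]'; python3 -m crank '[[0,0,0,0,0,0,0],[0,0,8,0,0,0,0],[0,0,17,0,0,0,0],[0,0,25,0,0,0,0],[0,0,25,0,0,0,0]]'; python3 rodrel.py; cp pics/crop.png pics/c6.png; python3 jp.py 5 1 -80 97
```

```text
time: 28.1
ee_pos: [0.5454, 0.1543, 0.1295]
tool_rot: [-0.117, 0.993, 0.002, -0.003]
wrist_force: [-0.2, -0.6, -0.5]
finger_gap: 0.0238
time: 28.72
ee_pos: [0.5432, 0.1547, 0.103]
tool_rot: [-0.116, 0.993, 0.002, -0.004]
wrist_force: [0.0, 0.0, 0.1]
finger_gap: 0.0242
n 654 rod top z rel 7.991177367227417
-64 31 y [-6.2  2.7  7.1] mid 0.4 ztop 8.0
-56 274 y [-6.1  0.4  6.9] mid 0.4 ztop 6.9
-48 347 y [-4.9  0.4  5.7] mid 0.4 ztop 8.2
spring y [-14.7  14.5] x [-20.3  26. ] top -5.4
t 28.77 now [0.5439 0.1548 0.1037] yaw -166.6 q [ 0.15  0.27  1.85  0.    1.03 -1.66] F [-0.4  0.3 -0.4] gap 0.0241
total [-0.4 -0.5  6.7] [ 0.3 -0.4  0.1]
[-0.1, -0.1, 1.3, 0.1, -0.1, 0.0]
[-0.1, -0.2, 2.7, 0.1, -0.1, 0.0]
[-0.2, -0.3, 4.0, 0.2, -0.2, 0.0]
[-0.3, -0.4, 5.4, 0.2, -0.3, 0.1]
[-0.4, -0.5, 6.7, 0.3, -0.4, 0.1]
```

View pics/c6.png

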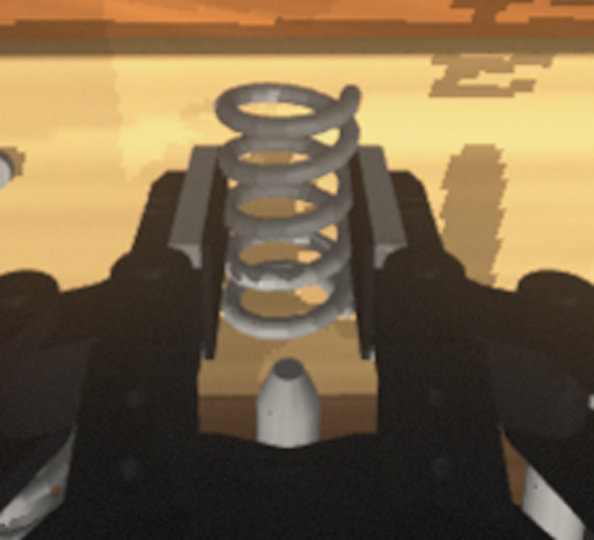

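Rod1 is centred (mid 0.4 mm) ahead of spring B, which sits about 3 mm back in the grip. Lowering and threading.

```bash
python3 -m crank '[[0,0,3,0,0,0,0],[0,0,6.5,0,0,0,0],[-10,0,6.5,0,0,0,0],[-22,0,6.5,0,0,0,0],[-35,0,6.5,0,0,0,0]]'; python3 rodrel.py; cp pics/crop.png pics/c7.png;  python3 jp.py 5 1 4 97
```

```text
time: 29.4
ee_pos: [0.5801, 0.163, 0.098]
tool_rot: [-0.116, 0.993, 0.002, -0.002]
wrist_force: [0.1, 0.5, 0.7]
finger_gap: 0.0244
n 977 rod top z rel 3.042576788539961
-56 130 y [-6.   0.4  7.3] mid 0.6 ztop 2.3
-48 282 y [-5.9  0.6  7.1] mid 0.6 ztop 2.3
-40 283 y [-5.8  0.9  7.1] mid 0.7 ztop 2.3
-32 281 y [-5.1  0.9  7.6] mid 1.2 ztop 2.4
spring y [-14.2  14.3] x [-28.9  26. ] top -4.9
t 29.45 now [0.582  0.1633 0.0985] yaw -166.7 q [ 0.16  0.34  1.76  0.    1.03 -1.65] F [1.6 0.5 0.7] gap 0.0242
total [-45.3   0.    1.4] [ 0.2 -0.1  0. ]
[-9.1, 0.0, 0.3, 0.0, -0.0, 0.0]
[-18.1, 0.0, 0.6, 0.1, -0.0, 0.0]
[-27.2, 0.0, 0.9, 0.1, -0.0, 0.0]
[-36.2, 0.0, 1.1, 0.2, -0.1, 0.0]
[-45.3, 0.0, 1.4, 0.2, -0.1, 0.0]
```

View pics/c7.png

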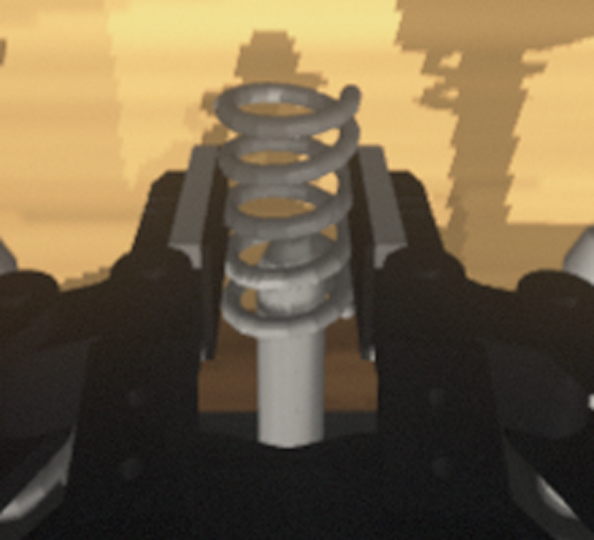

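Threaded. Shifting +0.7 mm sideways and pushing home.

```bash
python3 -m crank '[[-10,0.7,1,0,0,0,0],[-20,0.7,1,0,0,0,0],[-30,0.7,1,0,0,0,0],[-38,0.7,1,0,0,0,0],[-44,0.7,1,0,0,0,0]]'; python3 -m crank '[[-1.5,0,0,0,0,0,0],[-3,0,0,0,0,0,0],[-4,0,0,0,0,0,0],[-5,0,0,0,0,0,0],[-5,0,0,0,0,0,0]]';python3 jp.py 5 1 4 97 | head -2
```

```text
time: 30.08
ee_pos: [0.6162, 0.1729, 0.0923]
tool_rot: [-0.116, 0.993, 0.001, -0.01]
wrist_force: [-6.2, -0.6, -4.9]
finger_gap: 0.024
time: 30.7
ee_pos: [0.6223, 0.1741, 0.0928]
tool_rot: [-0.116, 0.993, 0.002, -0.008]
wrist_force: [-4.7, -1.0, -8.2]
finger_gap: 0.024
t 30.7 now [0.6223 0.1741 0.0928] yaw -166.6 q [ 0.16  0.44  1.65  0.    1.07 -1.64] F [-4.7 -1.  -8.2] gap 0.024
total [-3.5 -1.2 -4.3] [ 0.3 -0.8  0.1]
```

```bash
python3 rodrel.py; cp pics/crop.png pics/c8.png
```

```text
n 1028 rod top z rel -2.2173775038716315
-32 1028 y [-15.8   1.3  15.9] mid 0.1 ztop -8.0
spring y [-14.7  14.7] x [-28.6  29.3] top -7.7
```

View pics/c8.png

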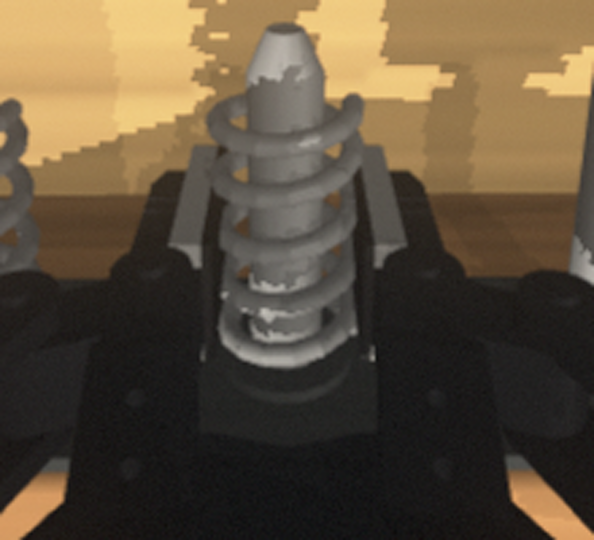

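It is at the collar, slightly skewed in the grip with a small binding force. Releasing.

```bash
python3 -m crank '[[0,0,0,0,0,0,0.5],[0,0,0,0,0,0,0.5],[0,0,0,0,0,0,0.5],[0,0,0,0,0,0,0.5],[0,0,0,0,0,0,0.5]]'; python3 -m crank '[[0,0,-10,0,0,0,0.5],[0,0,-25,0,0,0,0.5],[0,0,-45,0,0,0,0.5],[0,0,-65,0,0,0,0.5],[0,0,-90,0,0,0,0.5]]'; python3 m.py wrist w13.png spring0; python3 g.py 5 .4248 .2964 .13 169 0
```

```text
time: 31.38
ee_pos: [0.6265, 0.1748, 0.0969]
tool_rot: [-0.116, 0.993, 0.002, -0.002]
wrist_force: [-0.0, -0.6, -0.3]
finger_gap: 0.0431
time: 32.0
ee_pos: [0.6268, 0.1745, 0.1884]
tool_rot: [-0.116, 0.993, 0.002, -0.002]
wrist_force: [0.0, -0.0, 0.9]
finger_gap: 0.0428
32.0
spring0 0.82 [575, 0, 622, 30] 790 z [0.    0.015 0.028] med [0.418 0.379 0.015] rect mm [412. 383.] [31. 32.] 0.0
spring0 0.81 [475, 0, 524, 40] 957 z [0.001 0.013 0.028] med [0.437 0.297 0.013] rect mm [433. 296.] [27. 40.] 77.8
spring0 0.81 [223, 174, 262, 234] 1197 z [0.019 0.095 0.1  ] med [0.636 0.117 0.095] rect mm [640. 111.] [57. 35.] 11.9
spring0 0.79 [301, 170, 334, 233] 1051 z [0.048 0.096 0.1  ] med [0.617 0.174 0.096] rect mm [623. 175.] [60. 30.] 13.6
t 32.1 now [0.6297 0.175  0.1921] yaw -166.7 q [ 0.16  0.32  1.59  0.    1.22 -1.64] F [-0.   1.   0.4] gap 0.0427
total [171.6 165.2  62. ] [ 0.3  0.2 24.4]
[34.3, 33.0, 12.4, 0.1, 0.0, 4.9]
[68.6, 66.1, 24.8, 0.1, 0.1, 9.7]
[102.9, 99.1, 37.2, 0.2, 0.1, 14.6]
[137.2, 132.2, 49.6, 0.2, 0.1, 19.5]
[171.6, 165.2, 62.0, 0.3, 0.2, 24.4]
```

View pics/w13.png

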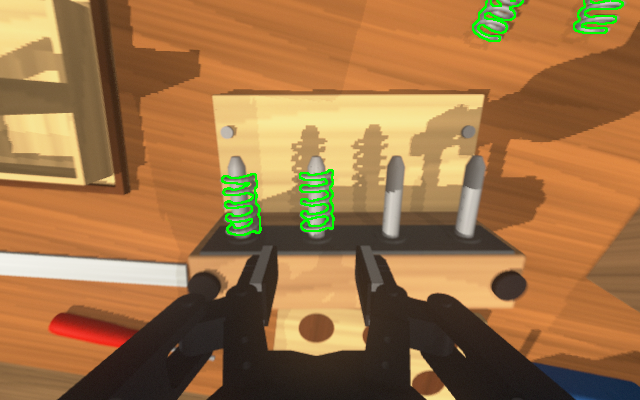

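Both springs are home, at (241,203) and (317,201). Next is spring C.

```bash
python3 -m crank '[[34,33,10,0,0,5,0.5],[69,66,24,0,0,10,0.7],[103,99,37,0,0,15,0.7],[137,132,50,0,0,20,0.7],[171,165,62,0,0,24.5,0.7]]'; python3 -m crank '[[0,0,10,0,0,0,0.7],[0,0,20,0,0,0,0.7],[0,0,20,0,0,0,0.7],[0,0,20,0,0,0,0.7],[0,0,20,0,0,0,0.7]]'; python3 m.py wrist w14.png spring0;  python3 sp.py wrist; python3 g.py 4 .4248 .2964 .0235 169 0
```

```text
time: 32.72
ee_pos: [0.4202, 0.2962, 0.1255]
tool_rot: [0.099, 0.995, 0.001, -0.003]
wrist_force: [-0.8, 0.5, -0.1]
finger_gap: 0.06
time: 33.35
ee_pos: [0.4228, 0.2957, 0.1066]
tool_rot: [0.098, 0.995, 0.002, -0.003]
wrist_force: [-0.0, -1.0, 0.2]
finger_gap: 0.06
33.35
spring0 0.97 [402, 129, 446, 198] 1565 z [0.    0.023 0.028] med [0.402 0.381 0.023] rect mm [403. 383.] [55. 31.] 4.3
spring0 0.71 [302, 187, 337, 248] 1599 z [-0.     0.02   0.028] med [0.424 0.297 0.02 ] rect mm [430. 297.] [29. 58.] 79.0
wrist 0.63 ctr [0.4246 0.2975] yaw -12.6 size [0.026 0.047] mask [424.9 297.5] [27. 52.] 79.1
t 33.55 now [0.4221 0.2958 0.1063] yaw 168.8 q [ 0.47  0.16  1.97  0.01  1.01 -0.91] F [-0.5 -0.6 -0.1] gap 0.0597
total [-3.   0.9 82.8] [ 0.1 -0.3 -0.2]
[-0.8, 0.2, 20.7, 0.0, -0.1, -0.0]
[-1.5, 0.5, 41.4, 0.1, -0.2, -0.1]
[-2.3, 0.7, 62.1, 0.1, -0.3, -0.1]
[-3.0, 0.9, 82.8, 0.1, -0.3, -0.2]
[-3.0, 0.9, 82.8, 0.1, -0.3, -0.2]
```

View pics/w14.png

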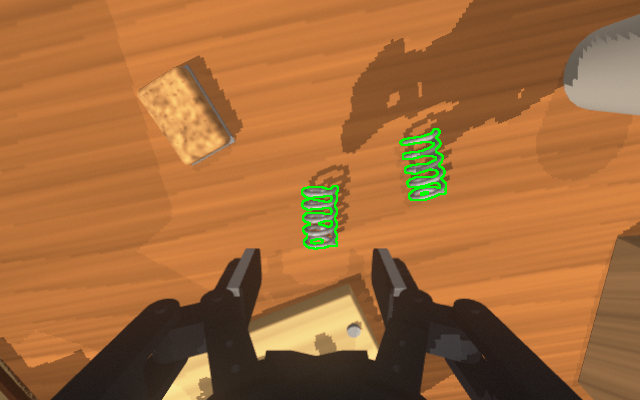

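```bash
python3 -m crank '[[-1,1,25,0,0,1,0.7],[-2,2,50,0,0,1,0.7],[-2,2,70,0,0,1,0.7],[-2,2,83,0,0,1,0.7],[-2,2,83,0,0,1,0.7]]'; python3 g.py 4 .4246 .2975 .0235 168 0|head -2;  python3 -m crank '[[0,0,0,0,0,0,0],[0,0,0,0,0,0,0],[0,0,0,0,0,0,0],[0,0,0,0,0,0,0],[0,0,0,0,0,0,0]]'; python3 -m crank '[[0,0,-20,0,0,0,0],[0,0,-40,0,0,0,0],[0,0,-60,0,0,0,0],[0,0,-80,0,0,0,0],[0,0,-105,0,0,0,0]]'; python3 jp.py 5 2 -80 130
```

```text
time: 34.17
ee_pos: [0.4228, 0.2972, 0.0222]
tool_rot: [0.106, 0.994, 0.001, -0.004]
wrist_force: [-0.5, 0.1, 0.7]
finger_gap: 0.0596
t 34.17 now [0.4228 0.2972 0.0222] yaw 167.8 q [ 0.47  0.31  1.99  0.01  0.84 -0.89] F [-0.5  0.1  0.7] gap 0.0596
total [-1.7  0.7 -1.3] [ 0.  -0.5 -0.2]
time: 34.8
ee_pos: [0.4246, 0.2982, 0.0243]
tool_rot: [0.106, 0.994, 0.002, -0.002]
wrist_force: [-0.5, -1.0, 5.6]
finger_gap: 0.0237
time: 35.42
ee_pos: [0.4234, 0.2968, 0.1278]
tool_rot: [0.106, 0.994, 0.001, -0.004]
wrist_force: [0.1, 0.3, -0.8]
finger_gap: 0.0242
t 35.42 now [0.4234 0.2968 0.1278] yaw 167.9 q [ 0.47  0.13  1.96  0.01  1.05 -0.89] F [ 0.1  0.3 -0.8] gap 0.0242
total [-121.5  -57.7   -3.2] [  0.1  -0.4 -25.4]
[-24.3, -11.5, -0.6, 0.0, -0.1, -5.1]
[-48.6, -23.1, -1.3, 0.0, -0.2, -10.2]
[-72.9, -34.6, -1.9, 0.1, -0.3, -15.3]
[-97.2, -46.2, -2.5, 0.1, -0.4, -20.4]
[-121.5, -57.7, -3.2, 0.1, -0.4, -25.4]
```

```bash
python3 -m crank '[[-24,-11,0,0,0,-5,0],[-49,-23,-1,0,0,-10,0],[-73,-35,-2,0,0,-15,0],[-97,-46,-2,0,0,-20,0],[-121,-57,-3,0,0,-25.5,0]]'; python3 -m crank '[[0,0,0,0,0,0,0],[0,0,8,0,0,0,0],[0,0,17,0,0,0,0],[0,0,25,0,0,0,0],[0,0,25,0,0,0,0]]'; python3 rodrel.py; cp pics/crop.png pics/c9.png; python3 jp.py 5 2 -80 97
```

```text
time: 36.05
ee_pos: [0.5306, 0.2153, 0.1295]
tool_rot: [-0.118, 0.993, 0.002, -0.003]
wrist_force: [-0.3, 0.2, -0.9]
finger_gap: 0.0241
time: 36.67
ee_pos: [0.529, 0.2162, 0.1037]
tool_rot: [-0.116, 0.993, 0.002, -0.004]
wrist_force: [0.5, 0.3, -0.3]
finger_gap: 0.024
n 730 rod top z rel 8.73212111864298
-64 60 y [-7.5  1.   5.9] mid -0.8 ztop 8.3
-56 265 y [-7.3 -0.8  5.8] mid -0.8 ztop 7.8
-48 348 y [-6.1 -0.8  4.5] mid -0.8 ztop 8.7
-32 52 y [-9.7  9.3 13.6] mid 1.9 ztop 8.3
spring y [-14.6  14.5] x [-23.2  23.4] top -5.2
t 36.73 now [0.5296 0.2163 0.1044] yaw -166.6 q [ 0.26  0.28  1.84  0.01  1.03 -1.54] F [-0.4  0.9 -1.3] gap 0.0246
total [-0.1 -1.6  7.4] [ 0.2 -0.4  0.1]
[-0.0, -0.3, 1.5, 0.0, -0.1, 0.0]
[-0.0, -0.6, 3.0, 0.1, -0.2, 0.0]
[-0.0, -1.0, 4.5, 0.1, -0.2, 0.0]
[-0.0, -1.3, 5.9, 0.2, -0.3, 0.1]
[-0.1, -1.6, 7.4, 0.2, -0.4, 0.1]
```

View pics/c9.png

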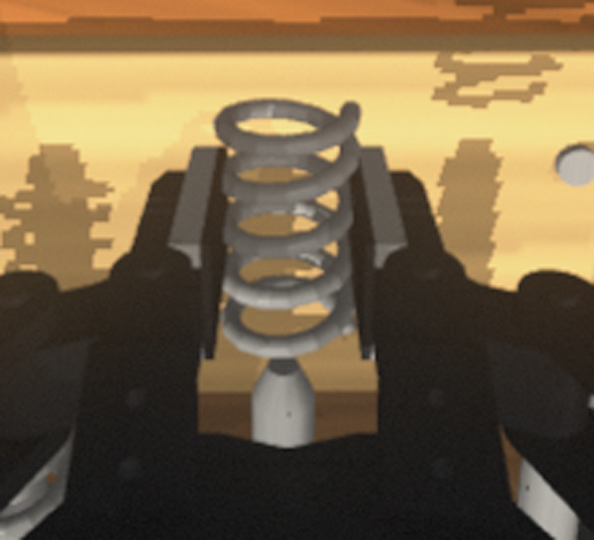

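Rod2 is ahead of spring C, 0.8 mm to one side. Correcting, lowering and threading.

```bash
python3 -m crank '[[0,-1,3,0,0,0,0],[0,-1,6.5,0,0,0,0],[-10,-1,6.5,0,0,0,0],[-22,-1,6.5,0,0,0,0],[-35,-1,6.5,0,0,0,0]]'; python3 rodrel.py; cp pics/crop.png pics/c10.png;  python3 jp.py 5 2 3 97
```

```text
time: 37.35
ee_pos: [0.5661, 0.2236, 0.0988]
tool_rot: [-0.116, 0.993, 0.002, -0.002]
wrist_force: [0.2, 0.7, -0.2]
finger_gap: 0.0244
n 860 rod top z rel 3.8250169644343663
-56 157 y [-6.  -0.2  7.4] mid 0.7 ztop 3.0
-48 277 y [-5.9  0.9  7.2] mid 0.7 ztop 2.9
-40 269 y [-5.8  0.3  7.1] mid 0.7 ztop 3.1
-32 155 y [-7.3  2.  13.3] mid 3.0 ztop 3.2
spring y [-14.3  14.3] x [-28.4  23.3] top -4.7
t 37.4 now [0.568  0.2239 0.0993] yaw -166.7 q [ 0.26  0.35  1.75  0.01  1.04 -1.55] F [1.7 0.2 0. ] gap 0.0241
total [-44.   -0.2   2.2] [ 0.3 -0.1  0. ]
[-8.8, -0.0, 0.4, 0.1, -0.0, 0.0]
[-17.6, -0.1, 0.9, 0.1, -0.0, 0.0]
[-26.4, -0.1, 1.3, 0.2, -0.0, 0.0]
[-35.2, -0.1, 1.8, 0.2, -0.0, 0.0]
[-44.0, -0.2, 2.2, 0.3, -0.1, 0.0]
```

View pics/c10.png

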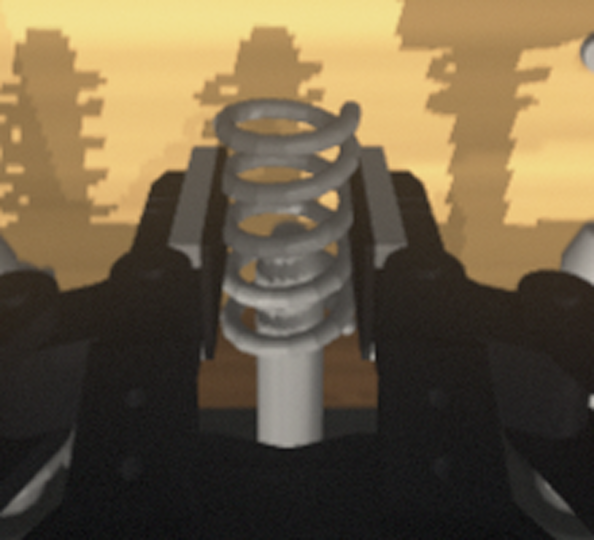

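```bash
python3 -m crank '[[-10,0.5,1,0,0,0,0],[-20,0.5,1.5,0,0,0,0],[-30,0.5,1.5,0,0,0,0],[-37,0.5,1.5,0,0,0,0],[-41,0.5,1.5,0,0,0,0]]'; python3 -m crank '[[-1,0,0,0,0,0,0],[-2,0,0,0,0,0,0],[-3,0,0,0,0,0,0],[-3,0,0,0,0,0,0],[-3,0,0,0,0,0,0]]';python3 jp.py 5 2 3 97 | head -2; python3 rodrel.py; cp pics/crop.png pics/c11.png
```

```text
time: 38.02
ee_pos: [0.6049, 0.2334, 0.0968]
tool_rot: [-0.116, 0.993, 0.002, -0.003]
wrist_force: [1.0, -0.2, -0.0]
finger_gap: 0.0239
time: 38.65
ee_pos: [0.6061, 0.2337, 0.0964]
tool_rot: [-0.116, 0.993, 0.002, -0.004]
wrist_force: [-5.7, -1.6, 1.7]
finger_gap: 0.0245
t 38.65 now [0.6061 0.2337 0.0964] yaw -166.6 q [ 0.26  0.43  1.65  0.01  1.07 -1.55] F [-5.7 -1.6  1.7] gap 0.0245
total [-4.6 -0.9 -0.6] [ 0.2 -0.5  0.1]
n 1078 rod top z rel 1.4175719093305479
-32 1078 y [-15.8   1.4  15.9] mid 0.0 ztop -4.4
spring y [-14.2  14.4] x [-29.9  29. ] top -6.5
```

View pics/c11.png

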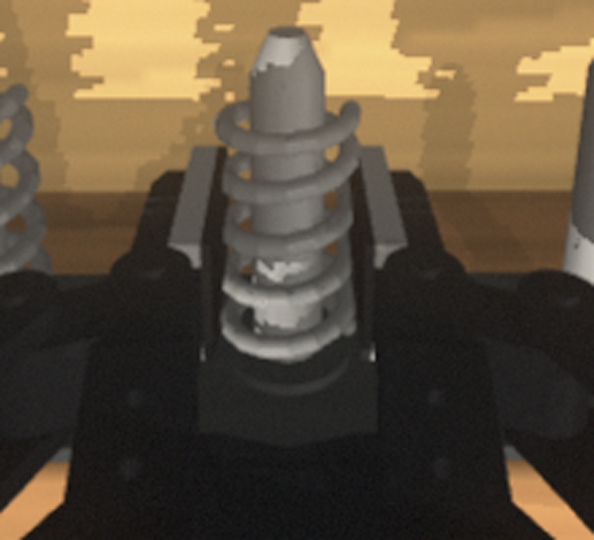

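Against the collar (−5.7 N). Pressing 1 mm more, then releasing and retreating.

```bash
python3 -m crank '[[-1,0,0,0,0,0,0],[-1.5,0,0,0,0,0,0],[-1.5,0,0,0,0,0,0.5],[-1.5,0,0,0,0,0,0.5],[-1.5,0,0,0,0,0,0.5]]'; python3 -m crank '[[0,0,0,0,0,0,0.5],[0,0,-10,0,0,0,0.5],[0,0,-30,0,0,0,0.5],[0,0,-60,0,0,0,0.5],[0,0,-95,0,0,0,0.5]]'; python3 m.py wrist w15.png spring0; python3 g.py 5 .3998 .381 .15 183.5 0
```

```text
time: 39.33
ee_pos: [0.6098, 0.2345, 0.0973]
tool_rot: [-0.116, 0.993, 0.002, -0.002]
wrist_force: [0.9, 0.1, -0.2]
finger_gap: 0.0426
time: 39.95
ee_pos: [0.6095, 0.2341, 0.1939]
tool_rot: [-0.116, 0.993, 0.002, -0.002]
wrist_force: [0.7, 0.4, -0.4]
finger_gap: 0.0426
39.95
spring0 0.91 [503, 0, 542, 38] 770 z [0.002 0.015 0.028] med [0.416 0.38  0.015] rect mm [411. 386.] [35. 37.] 6.3
spring0 0.84 [145, 176, 193, 235] 1141 z [0.069 0.095 0.1  ] med [0.634 0.118 0.095] rect mm [641. 104.] [57. 49.] 13.6
spring0 0.73 [224, 170, 263, 235] 1007 z [0.077 0.096 0.1  ] med [0.616 0.177 0.096] rect mm [623. 175.] [59. 26.] 15.6
spring0 0.71 [298, 175, 334, 235] 1107 z [0.036 0.096 0.1  ] med [0.607 0.235 0.096] rect mm [610. 236.] [57. 32.] 13.2
t 40.05 now [0.6134 0.2351 0.1997] yaw -166.6 q [ 0.26  0.32  1.58  0.    1.23 -1.55] F [ 0.4 -0.   0.5] gap 0.0428
total [174.5 191.   49.2] [0.3 0.4 9.9]
[34.9, 38.2, 9.8, 0.1, 0.1, 2.0]
[69.8, 76.4, 19.7, 0.1, 0.2, 3.9]
[104.7, 114.6, 29.5, 0.2, 0.3, 5.9]
[139.6, 152.8, 39.4, 0.2, 0.3, 7.9]
[174.5, 191.0, 49.2, 0.3, 0.4, 9.9]
```

View pics/w15.png

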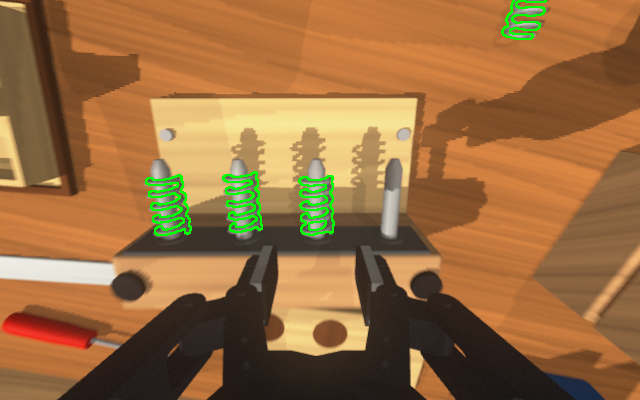

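Three springs are home, at (168,205), (242,202) and (317,204). The last spring is at (524,18).

```bash
python3 -m crank '[[35,38,10,0,0,2,0.8],[70,76,20,0,0,4,0.8],[105,115,30,0,0,6,0.8],[140,153,40,0,0,8,0.8],[174,191,50,0,0,10,0.8]]'; python3 -m crank '[[0,0,20,0,0,0,0.8],[0,0,40,0,0,0,0.8],[0,0,40,0,0,0,0.8],[0,0,40,0,0,0,0.8],[0,0,40,0,0,0,0.8]]'; python3 m.py wrist w16.png spring0;  python3 sp.py wrist; python3 g.py 4 .3998 .381 .0235 183.5 0
```

```text
time: 40.67
ee_pos: [0.3943, 0.3807, 0.1438]
tool_rot: [-0.029, 1.0, 0.002, -0.002]
wrist_force: [0.8, 0.8, 0.1]
finger_gap: 0.0681
time: 41.3
ee_pos: [0.3964, 0.3804, 0.1048]
tool_rot: [-0.029, 1.0, 0.002, -0.002]
wrist_force: [-0.1, -0.5, -0.1]
finger_gap: 0.0686
41.3
spring0 0.58 [2, 324, 241, 400] 6135 z [0.003 0.018 0.019] med [0.562 0.143 0.018] rect mm [540. 230.] [151. 315.] 36.0
spring0 0.56 [302, 191, 335, 252] 1602 z [-0.     0.021  0.028] med [0.401 0.382 0.021] rect mm [406. 383.] [61. 28.] 4.6
wrist 0.58 ctr [0.3988 0.3821] yaw 2.4 size [0.025 0.046] mask [400.1 382.2] [51. 26.] 4.5
t 41.5 now [0.3959 0.3801 0.1041] yaw -176.7 q [ 0.63  0.23  1.9   0.01  1.01 -1.  ] F [-0.5 -0.5  0.1] gap 0.0682
total [-4.4  0.3 80.6] [ 0.2 -0.3 -0.2]
[-1.1, 0.1, 20.1, 0.1, -0.1, -0.0]
[-2.2, 0.2, 40.3, 0.1, -0.1, -0.1]
[-3.3, 0.2, 60.4, 0.2, -0.2, -0.1]
[-4.4, 0.3, 80.6, 0.2, -0.3, -0.2]
[-4.4, 0.3, 80.6, 0.2, -0.3, -0.2]
```

View pics/w16.png

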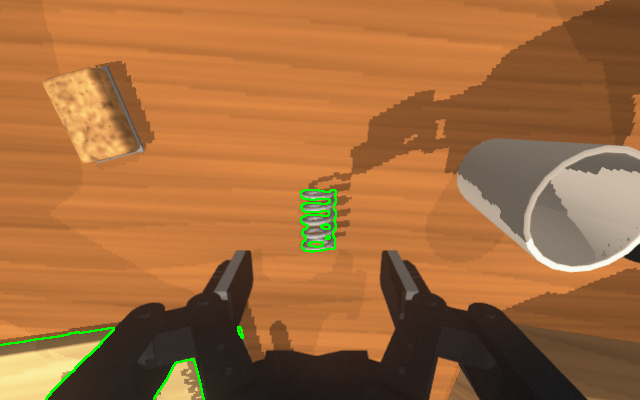

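```bash
python3 -m crank '[[-1,1,25,0,0,0,0.8],[-3,1.5,50,0,0,0,0.8],[-4,1.5,70,0,0,0,0.8],[-4,1.5,81,0,0,0,0.8],[-4,1.5,81,0,0,0,0.8]]'; python3 g.py 4 .3998 .382 .0235 183.5 0|head -2;  python3 -m crank '[[0,0,0,0,0,0,0],[0,0,0,0,0,0,0],[0,0,0,0,0,0,0],[0,0,0,0,0,0,0],[0,0,0,0,0,0,0]]'; python3 -m crank '[[0,0,-20,0,0,0,0],[0,0,-40,0,0,0,0],[0,0,-60,0,0,0,0],[0,0,-80,0,0,0,0],[0,0,-106,0,0,0,0]]'; python3 jp.py 5 3 -80 130
```

```text
time: 42.12
ee_pos: [0.3983, 0.3815, 0.0216]
tool_rot: [-0.029, 1.0, 0.001, -0.004]
wrist_force: [-0.1, -0.1, 0.1]
finger_gap: 0.0683
t 42.12 now [0.3983 0.3815 0.0216] yaw -176.7 q [ 0.63  0.37  1.91  0.01  0.86 -1.  ] F [-0.1 -0.1  0.1] gap 0.0683
total [-1.6  0.4 -1.9] [ 0.1 -0.4 -0.2]
time: 42.75
ee_pos: [0.3996, 0.3826, 0.0236]
tool_rot: [-0.029, 1.0, 0.002, -0.002]
wrist_force: [-0.6, 0.0, 6.2]
finger_gap: 0.0239
time: 43.38
ee_pos: [0.3993, 0.3814, 0.13]
tool_rot: [-0.029, 1.0, 0.002, -0.003]
wrist_force: [0.2, 0.1, -0.5]
finger_gap: 0.0241
t 43.38 now [0.3993 0.3814 0.13  ] yaw -176.6 q [ 0.63  0.2   1.88  0.01  1.07 -1.  ] F [ 0.2  0.1 -0.5] gap 0.0241
total [-110.1 -113.    -1. ] [ 0.2 -0.3 -9.9]
[-22.0, -22.6, -0.2, 0.0, -0.1, -2.0]
[-44.0, -45.2, -0.4, 0.1, -0.1, -4.0]
[-66.1, -67.8, -0.6, 0.1, -0.2, -6.0]
[-88.1, -90.4, -0.8, 0.2, -0.2, -8.0]
[-110.1, -113.0, -1.0, 0.2, -0.3, -9.9]
```

```bash
python3 -m crank '[[-22,-22,0,0,0,-2,0],[-44,-45,0,0,0,-4,0],[-66,-68,0,0,0,-6,0],[-88,-90,0,0,0,-8,0],[-110,-113,0,0,0,-10,0]]'; python3 -m crank '[[0,0,0,0,0,0,0],[0,0,8,0,0,0,0],[0,0,17,0,0,0,0],[0,0,26,0,0,0,0],[0,0,26,0,0,0,0]]'; python3 rodrel.py; cp pics/crop.png pics/c12.png; python3 jp.py 5 3 -80 97
```

```text
time: 44.0
ee_pos: [0.5169, 0.2747, 0.129]
tool_rot: [-0.117, 0.993, 0.002, -0.002]
wrist_force: [0.3, 0.4, -0.7]
finger_gap: 0.0241
time: 44.62
ee_pos: [0.5141, 0.2753, 0.0998]
tool_rot: [-0.117, 0.993, 0.001, -0.004]
wrist_force: [-0.9, 0.4, 0.3]
finger_gap: 0.0239
n 605 rod top z rel 4.766219153742868
-56 221 y [-6.6  0.4  6.8] mid 0.1 ztop 3.9
-48 341 y [-4.8 -0.2  5.1] mid 0.1 ztop 5.0
-32 39 y [-9.7  8.9 13.1] mid 1.7 ztop 7.5
spring y [-14.4  14.5] x [-22.8  23.4] top -5.3
t 44.67 now [0.5148 0.2754 0.1005] yaw -166.6 q [ 0.37  0.3   1.81  0.01  1.03 -1.44] F [ 0.2  0.8 -0.7] gap 0.0245
total [-0.9 -0.5  3.5] [ 0.2 -0.4  0.1]
[-0.2, -0.1, 0.7, 0.0, -0.1, 0.0]
[-0.4, -0.2, 1.4, 0.1, -0.2, 0.0]
[-0.5, -0.3, 2.1, 0.1, -0.2, 0.0]
[-0.7, -0.4, 2.8, 0.2, -0.3, 0.1]
[-0.9, -0.5, 3.5, 0.2, -0.4, 0.1]
```

View pics/c12.png

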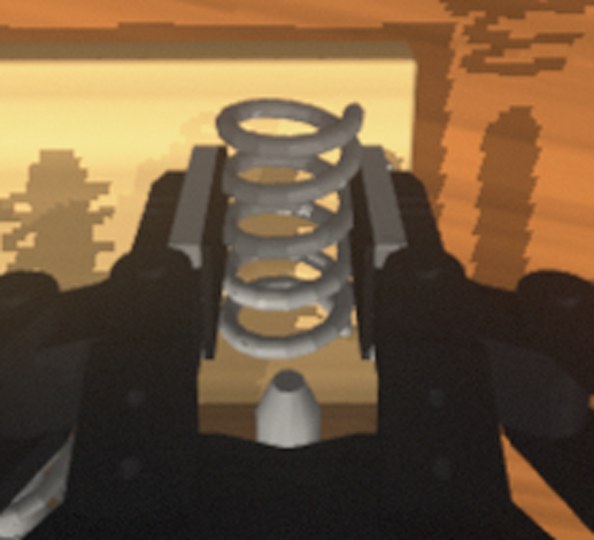

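Rod3 is centred ahead of spring D. Lowering 3 mm and threading.

```bash
python3 -m crank '[[0,0,2,0,0,0,0],[0,0,3,0,0,0,0],[-10,0,3,0,0,0,0],[-22,0,3,0,0,0,0],[-35,0,3,0,0,0,0]]'; python3 rodrel.py; cp pics/crop.png pics/c13.png;  python3 jp.py 5 3 2 97
```

```text
time: 45.3
ee_pos: [0.5512, 0.2837, 0.0986]
tool_rot: [-0.116, 0.993, 0.002, -0.002]
wrist_force: [-0.3, -0.4, -1.0]
finger_gap: 0.0243
n 841 rod top z rel 3.5654048337374347
-56 143 y [-6.1  0.9  7.3] mid 0.6 ztop 2.9
-48 277 y [-5.9  0.4  7.2] mid 0.6 ztop 2.8
-40 282 y [-5.8  0.9  7.1] mid 0.6 ztop 2.8
-32 138 y [-6.2  2.5 13. ] mid 3.4 ztop 2.9
spring y [-14.1  14.2] x [-27.3  23.4] top -4.9
t 45.35 now [0.553 0.284 0.099] yaw -166.7 q [ 0.36  0.37  1.72  0.01  1.05 -1.45] F [1.6 0.  0.6] gap 0.0239
total [-43.7  -0.1   1.9] [ 0.3 -0.1  0. ]
[-8.7, -0.0, 0.4, 0.1, -0.0, 0.0]
[-17.5, -0.1, 0.8, 0.1, -0.0, 0.0]
[-26.2, -0.1, 1.1, 0.2, -0.0, 0.0]
[-35.0, -0.1, 1.5, 0.2, -0.1, 0.0]
[-43.7, -0.1, 1.9, 0.3, -0.1, 0.0]
```

View pics/c13.png

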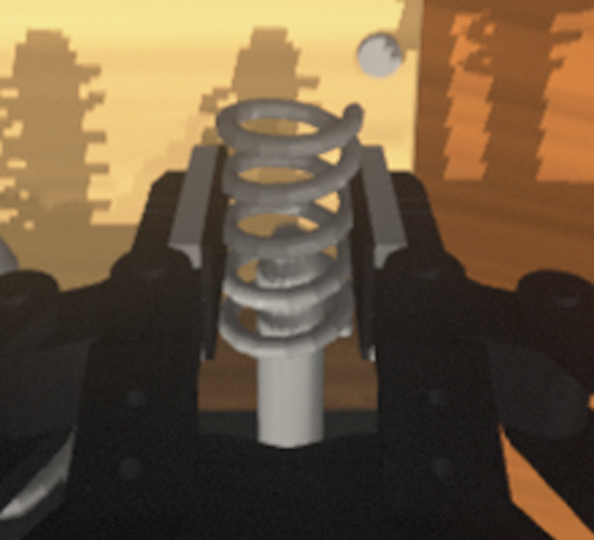

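Threaded. Pushing home.

```bash
python3 -m crank '[[-10,0.5,1,0,0,0,0],[-20,0.5,1.5,0,0,0,0],[-30,0.5,1.5,0,0,0,0],[-37,0.5,1.5,0,0,0,0],[-41,0.5,1.5,0,0,0,0]]'; python3 -m crank '[[-1,0,0,0,0,0,0],[-2,0,0,0,0,0,0],[-3,0,0,0,0,0,0],[-4,0,0,0,0,0,0],[-4,0,0,0,0,0,0]]';python3 jp.py 5 3 2 97 | head -2; python3 rodrel.py; cp pics/crop.png pics/c14.png
```

```text
time: 45.98
ee_pos: [0.59, 0.2934, 0.0966]
tool_rot: [-0.116, 0.993, 0.002, -0.003]
wrist_force: [0.3, 0.3, -0.1]
finger_gap: 0.0244
time: 46.6
ee_pos: [0.5918, 0.2939, 0.0961]
tool_rot: [-0.116, 0.993, 0.001, -0.005]
wrist_force: [-4.6, -1.8, 2.9]
finger_gap: 0.0244
t 46.6 now [0.5918 0.2939 0.0961] yaw -166.6 q [ 0.35  0.45  1.62  0.01  1.08 -1.45] F [-4.6 -1.8  2.9] gap 0.0244
total [-3.7 -0.8 -0.9] [ 0.2 -0.5  0.1]
n 1048 rod top z rel 1.1253860359981411
-32 1048 y [-15.9   1.4  16. ] mid 0.0 ztop -4.7
spring y [-14.2  14.2] x [-29.9  28.9] top -6.3
```

View pics/c14.png

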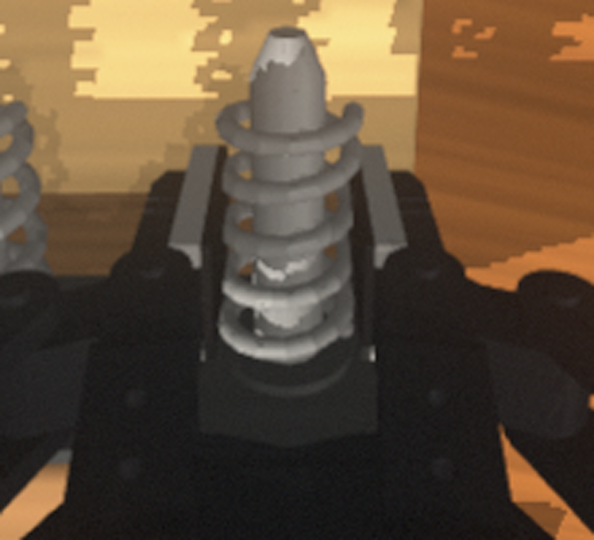

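At the collar. Releasing and retreating.

```bash
python3 -m crank '[[-1,0,0,0,0,0,0],[-1,0,0,0,0,0,0],[-1,0,0,0,0,0,0.5],[-1,0,0,0,0,0,0.5],[-1,0,0,0,0,0,0.5]]'; python3 -m crank '[[0,0,0,0,0,0,0.5],[0,0,-10,0,0,0,0.5],[0,0,-30,0,0,0,0.5],[0,0,-60,0,0,0,0.5],[0,0,-95,0,0,0,0.5]]'; python3 -m crank '[[0,-10,-20,0,0,0,0.5],[20,-40,-40,0,0,0,0.5],[40,-70,-50,0,0,0,0.5],[50,-90,-60,0,0,0,0.5],[50,-90,-60,0,0,0,0.5]]'; python3 m.py wrist w17.png spring0; python3 - <<'E'
from h import *
o,im,d=snap('wrist'); P=pts('wrist',o,d,np.ones_like(d,bool))
a=np.radians(13.3);c,s=np.cos(a),np.sin(a); L=(P[:,:2]-[.615,.203])@np.array([[c,-s],[s,c]])
for r in robot.trace('spring0','wrist'):
    m=np.array(r['pixels'])[d>0]; m&=(P[:,2]>.09)&(P[:,2]<.104)
    if m.sum()>30: print(round(r['conf'],2),'jig x',np.percentile(L[m,0],[2,98]).round(3),'y rel rod0 %.3f'%(np.percentile(L[m,1],[3,97]).mean()+.093),'ztop %.3f'%np.percentile(P[m,2],97))
E
```

```text
time: 47.28
ee_pos: [0.5952, 0.2947, 0.097]
tool_rot: [-0.116, 0.993, 0.002, -0.002]
wrist_force: [0.1, -0.6, 0.2]
finger_gap: 0.0427
time: 47.9
ee_pos: [0.5951, 0.2943, 0.1938]
tool_rot: [-0.116, 0.993, 0.002, -0.002]
wrist_force: [1.5, 0.4, 0.7]
finger_gap: 0.0424
time: 48.52
ee_pos: [0.5681, 0.1936, 0.2529]
tool_rot: [-0.115, 0.993, 0.002, -0.002]
wrist_force: [-0.4, 0.4, -0.1]
finger_gap: 0.0425
48.525
spring0 0.94 [275, 205, 300, 251] 545 z [0.079 0.096 0.1  ] med [0.617 0.175 0.096] rect mm [623. 175.] [60. 27.] 11.5
spring0 0.9 [216, 208, 244, 254] 476 z [0.053 0.095 0.1  ] med [0.634 0.117 0.095] rect mm [642. 105.] [57. 47.] 14.6
spring0 0.86 [330, 206, 354, 251] 687 z [0.018 0.095 0.1  ] med [0.608 0.234 0.095] rect mm [609. 240.] [58. 37.] 14.1
spring0 0.56 [389, 211, 414, 252] 699 z [0.018 0.095 0.1  ] med [0.593 0.292 0.095] rect mm [592. 311.] [57. 60.] 12.4
0.96 jig x [-0.025  0.021] y rel rod0 0.187 ztop 0.100
0.59 jig x [-0.025  0.021] y rel rod0 0.125 ztop 0.100
0.59 jig x [-0.025  0.02 ] y rel rod0 0.002 ztop 0.100
0.36 jig x [-0.095 -0.071] y rel rod0 -0.151 ztop 0.103
```

View pics/w17.png

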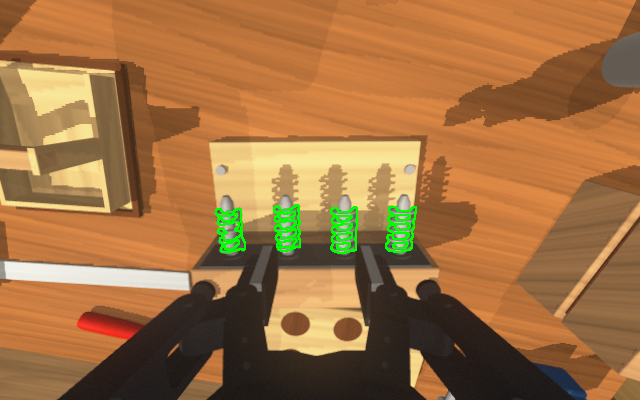

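All four springs sit home on the rods, at (230,230), (287,228), (343,228) and (401,230). One final check from the fixed cameras.

```bash
python3 -m crank '[[30,0,0,0,0,0,0.5],[60,0,0,0,0,0,0.5],[90,0,0,0,0,0,0.5],[120,0,0,0,0,0,0.5],[130,0,0,0,0,0,0.5]]'; python3 m.py scene s20.png plug0 spring0 tin sander; python3 m.py top t20.png plug0 tray bay tin sander; python3 r.py
```

```text
time: 49.35
ee_pos: [0.4396, 0.1654, 0.2514]
tool_rot: [-0.117, 0.993, 0.002, -0.003]
wrist_force: [0.6, 0.5, 0.3]
finger_gap: 0.0427
49.35
plug0 0.63 [174, 256, 186, 266] 139 z [0.006 0.028 0.037] med [ 0.515 -0.363  0.028] rect mm [ 508. -359.] [30. 35.] 41.4
plug0 0.49 [192, 256, 205, 271] 117 z [0.009 0.03  0.038] med [ 0.538 -0.323  0.03 ] rect mm [ 525. -325.] [47. 26.] 8.4
plug0 0.45 [180, 242, 194, 257] 162 z [0.004 0.022 0.026] med [ 0.475 -0.35   0.022] rect mm [ 462. -352.] [49. 33.] 9.5
spring0 0.62 [404, 220, 411, 232] 41 z [0.018 0.093 0.103] med [0.61  0.173 0.093] rect mm [592. 176.] [19. 78.] 70.3
spring0 0.59 [375, 228, 391, 245] 64 z [0.017 0.09  0.102] med [0.631 0.103 0.09 ] rect mm [605. 116.] [ 30. 101.] 74.9
tin 0.63 [257, 183, 282, 212] 604 z [-0.001  0.051  0.069] med [ 0.397 -0.116  0.051] rect mm [ 366. -114.] [64. 93.] 77.9
sander 0.65 [369, 158, 390, 177] 293 z [0.    0.017 0.022] med [0.344 0.213 0.017] rect mm [329. 215.] [77. 52.] 22.3
49.6
plug0 0.57 [466, 224, 480, 236] 154 z [0.007 0.022 0.026] med [ 0.466 -0.347  0.022] rect mm [ 466. -350.] [33. 
[... 304 characters left out ...]
   0.016] med [ 0.567 -0.093  0.01 ] rect mm [ 605. -117.] [194. 162.] 8.5
tin 0.77 [362, 253, 384, 279] 540 z [0.015 0.064 0.068] med [ 0.377 -0.107  0.064] rect mm [ 378. -109.] [54. 52.] 46.0
top block top 2394 [array([668.3, 216.1]), array([ 55.2, 259.6]), np.float64(13.0)]
top handle 591 [array([ 601.1, -115. ]), array([ 24. , 126.8]), np.float64(7.7)]
top scrap rim 1450 [array([ 506.9, -391.7]), array([309.2, 381.2]), np.float64(1.9)]
scene block top 1882 [array([670.9, 214.6]), array([ 56.4, 259.9]), np.float64(13.9)]
scene handle 634 [array([ 604. , -115.4]), array([ 26.3, 129.5]), np.float64(9.1)]
scene scrap rim 1414 [array([ 511.2, -395.3]), array([308.3, 387.3]), np.float64(3.4)]
```

```bash
python3 -c "
import cv2
a=cv2.imread('pics/s20.png');cv2.imwrite('pics/s20c.png',cv2.resize(a[150:330,100:500],None,fx=2,fy=2,interpolation=cv2.INTER_CUBIC))"
```

```text
(no output)
```

View pics/s20c.png

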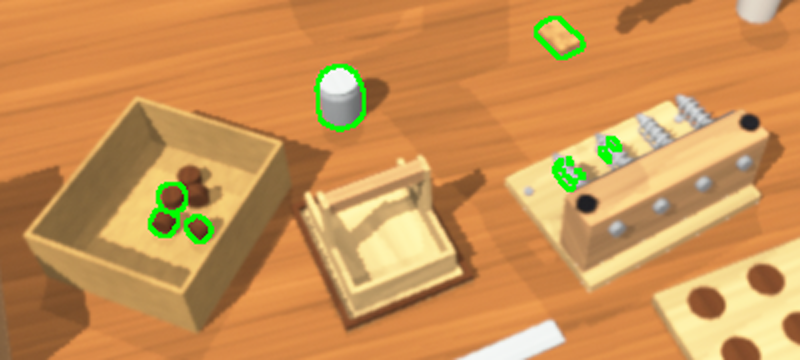

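View pics/t20.png

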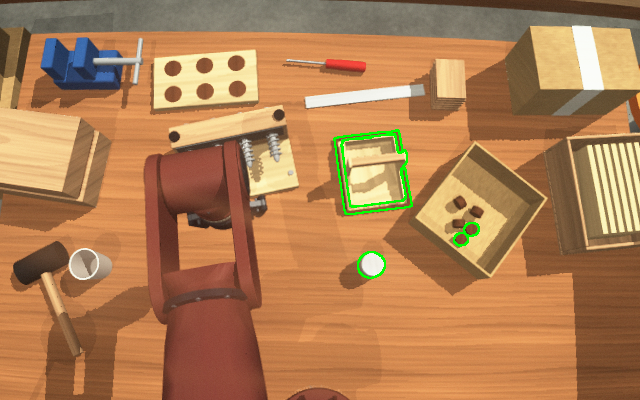

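Five plugs are in the box, the empty tray is in its bay, four springs are on the rods, and the tin and sander are unmoved. Handing in.

```bash
python3 -c "
from cell import robot
print(robot.hand_in())"
```

```text
the job is handed in; nothing more can be done
None
```

The job is handed in at about 50 s of robot time. The hand-in reported no verdict, so what follows is from my own last checks.

- **Plugs:** The tray was tipped to about 55° over the scrap box, and all five plugs came out. The scene and top pictures both show five in the box, although the network marked only three and two of them.
- **Tray:** It is back in its bay, and its handle bar reads within about 1 mm of where it started. The bay and tray outlines agree to about 3 mm.
- **Springs:** All four are threaded, one per rod, and each was pushed until it met its collar (5–8 N).
    - The last wrist picture showed all four home and hanging along their rods. In jig coordinates three of them spanned x −25 to +21 mm, and their rear ends and heights matched to about 1 mm.
    - The second spring (rod1) skewed and bound slightly in the grip on the way in. After release it sat straight, but the depth check along the rod missed it; its own outline and the picture match the others.
- **Left alone:** The tin stayed put in both fixed cameras. The sanding block showed no shift in the scene camera; the arm hid it from the top one.
- **Not moved during the run:** I saw no spring knocked aside, and the arm touched nothing at the end.

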